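# Clamp a box camera in its focusing nest

### The arm

A 7-joint arm with a two-finger parallel gripper is mounted at the origin on the work surface. World frame = base frame: x ahead of the robot, y to its left, z up, the work surface at z = 0. Lengths are in mm, angles in degrees, forces in N, time in s.
With the tool pointing down it reaches from about 425 to 950 mm from the base axis. Payload 4.7 kg.
Tool frame: the origin (TCP) lies at the very end of the fingers, on their centre line; the grasp point (between the pads) lies 19 mm behind it; z points along the fingers, y is the line along which they close (so a half turn about z gives the same grasp; the last joint's range is limited). The gripper opens to 87 mm and grips with 3 to 60 N. Pads are 19 mm wide; open, the fingers measure 117 mm over their backs; the gripper's body (75 mm by 190 mm) begins 51 mm behind the grasp point.
Start: joints at [-67.26, 26.849, -2.785, 87.806, 1.381, 65.374, -4.715], TCP at [278.771, 614.765, 222.573] pointing down, gripper open.
Joint ranges: [-148.3, 148.3], [-19.14, 114.17], [-79.39, 73.82], [5.75, 140.21], [-59.74, 239.74], [12.07, 113.84], [-152.46, 152.46]. Speed limits (degrees/s): [147.25, 147.25, 180, 180, 180, 180, 180].

### API

Orientations are given as a 3x3 rotation matrix whose columns are the frame's x, y, z axes.
In Python, from cell import get_obs, cams, robot gives the robot as it stands.
- The arm moves only by the tool send_rows, never from a script. Its argument "steps" is a list of rows, each an object of numbers: "dx", "dy", "dz": the shift along the world's x, y, z normalised to -1 to 1, where 1 is 0.5 m; "wx", "wy", "wz": the turn, a rotation vector about the world's x, y, z normalised to -1 to 1, where 1 is 60 degrees; "jaw": the opening, from -1 (shut) to 1 (fully open). In form: [{"dx": .., "dy": .., "dz": .., "wx": .., "wy": .., "wz": .., "jaw": ..}, ...]. A call has 1 to 20 rows; each row is the pose to reach, as a shift and turn from the pose commanded when the call began; what a row does not reach only later rows make up. A row lasts 1/12 s, in which the tool goes at most 41.7 mm and 7.16 degrees, less where a joint would pass 70% of its speed; a pose out of reach is approached as far as the arm can. A call with a number of a shift or a turn outside -1 to 1 is refused whole. A call with a gripper value outside its range is refused whole. The fingers move at their own pace and stop on an object; the grip force is fixed at half the most. Time passes only in rows, so rows that repeat a pose let the fingers close. It gives the time, the measured TCP pose, the force, the opening and the grip force at its end, in the units of the state.
- get_obs(): the state, without advancing time (a new reading comes with each control period).
- cams.snapshot(name): name is "side" or "top"; returns a dict with "image" (420x560x3 uint8, blue, green, red), "fx", "fy", "cx", "cy" (pixels), "view" (4x4, takes a point from world to camera coordinates). Camera axes: x right, y down, z forward; pixel columns grow to the right and rows downward; lengths in mm; the calibration is good to about 2 mm. A picture is of the moment at which its call begins. There is no depth.
- robot.job_done(): hands the job in; it is judged then, once.
Trained networks look in the newest picture that a camera, given by its name, has taken for a name from the list of things; names that differ only in an ending like _2 or _b are one class to them, and where a whole thing is asked for, a point or a joint stands for the part that bears it (a point fixed in the world has none). Each returns a list of dicts, best first, with "conf" (0 to 1); they miss things now and then, are a little off and sometimes report something else, mostly with a low value. They report only what shows in the picture. A call takes as long as a camera call. They do not tell look-alikes from the thing itself.
- cams.recognise(camera, target): "extent" ([left, top, right, bottom] in pixels, round what is visible of it).
- cams.spot_point(camera, target): "position" ([row, column] in pixels: a listed point, or the origin of a listed thing).
The state is a dict: "time": time; "q": joint angles; "qvel": joint speeds; "joint_efforts": joint torques, N m; "tcp_pos": TCP position; "tool_rot": TCP orientation; "wrist_force": force on the tool from outside, world axes, zero at the start; "moment": the same for the moment, N m; "gripper_width": opening from 0.0 (shut) to 1.0 (fully open); "grasp_force": force on a finger pad.
Only numpy, scipy, OpenCV 4.12 (cv2) and the standard library are available. Lean on these libraries where they do the work, as an engineer would, in place of code of your own. Each camera call takes 0.05 s, during which the arm holds its last target. There are 200 camera calls.

### The job

Load the box camera into the focusing nest: open the toggle clamp, stand the camera upright on the nest's plate with its lens looking away from the clamp, pushed fully home against both end-stop posts and both side pins, then swing the clamp back over centre onto it until the handle is right down and locked. Set the camera down gently, without dropping or ramming it, and leave the other things on the bench alone.

Things in the scene. Friction and masses are not known exactly. Their poses are not given: they have to be found in the camera images.
- nest: Fixed nest: aluminium plate 235 x 104 x 12 mm with locators and, at its -x end, a toggle clamp on a riser. Origin: on the bench under the middle of the camera's place; +x runs away from the clamp, z up; plate x -170 to 65, top z 12. Camera fully home: its origin at (0, 0, 12), its x axis along the nest's x. The plate's -y side and +x end are open.
- end_stop (a point): Middle of the end stop's face, nest (-52.5, 0, 25) mm: two steel posts 14 x 14 mm, 26 mm tall above the plate, at nest y +-19, front faces at this x. The camera's rear face rests on them, its socket passes between.
- side_pins (a point): Midway between the two side pins, on the line where they touch the camera: nest (0, 28, 19) mm. Round steel pins 10 mm thick, 14 mm tall above the plate, at nest x +-32, y 33.
- clamp_arm (a joint): Steel clamp arm (two bars, 26 mm wide over all, 80 mm long ahead of its pivot). 0 = closed, level over the seat, as at the start, with nothing under it; about 0.05 when closed on a camera; grows as it swings up and back, 1.57 = upright, at its stop. It stays up where it is left above 1.0. Above 1.2 the seat is free for loading.
- clamp_handle (a joint): Handle's turn relative to the arm it is riveted to; a link makes both move together. 0 = right down on its stop, locked over centre; dead centre 0.08; 3.0 with the arm upright. Lift the grip to open, push it back and down to close: 2 to 9 N, most in the last 30 mm when a camera is under the tip; past dead centre it snaps down and stays.
- bar_pivot (a point): Arm pivot, nest (-100, 0, 91) mm, between steel cheeks 36 mm wide. Path of handle_grip in the nest frame, (x, z) in mm at y 0, for arm angle 0 .02 .06 .12 .25 .4 .6 .8 1.0 1.2 1.4 1.5: (-227,112) (-222,135) (-220,141) (-218,146) (-214,152) (-209,156) (-202,160) (-194,162) (-182,165) (-166,169) (-143,173) (-128,174).
- handle_grip (a point): Middle of the handle's black grip: 88 mm long, 22 mm wide along the nest's y, 20 mm thick, free all round; its end is 41 mm beyond this point. Closed it runs along the nest's -x, rising 5 degrees; the handle, and so a firm grasp on it, has turned up by a further 13, 27, 38, 50, 70, 77 degrees at arm angle .02, .25, .6, 1.0, 1.4, 1.5. Its path: see bar_pivot.
- spindle: Black sprung rubber tip of the clamp's spindle, 17 mm across, 65 mm ahead of the arm pivot, pointing down when closed. Origin: centre of its pressing face; clamp closed and empty it is 61.5 mm above the bench, 4.5 mm lower than a seated camera's top. It yields up to 8 mm at 6 N per mm.
- camera: Loose white box camera standing on the bench: body 105 long (x) x 56 wide (y) x 54 mm high, black lens 42 mm across sticking 45 mm out of its front (+x), steel socket 10 mm thick sticking 12 mm out of its rear (-x), 34 mm up. 0.3 to 0.5 kg. Origin: middle of the underside of the 105 mm body; z up.
- lens (a point): Centre of the camera's lens glass, 97.5 mm ahead (+x) of the camera's origin, 28 mm up.
- dome_camera: Bystander: round white dome camera with black dome, 94 mm across, 61 mm high; origin at centre of underside.
- stock_carton: Bystander: plain cardboard carton 80 x 120 x 70 mm; origin at centre of underside.
- net_switch: Bystander: flat blue metal network switch 98 x 150 x 27 mm; origin at centre of underside.
- screwdriver: Bystander: screwdriver lying on the bench; origin at the middle of its underside, handle to its -x.
Not all that is in view belongs to the job. What is meant by the camera is not orange or yellow, and is the smaller of those in its own colour.

How it is judged (in metres and radians):
On the way, in this order (a step that is already met when the one before it is completed fails the run):
1. the clamp is swung open (value of joint clamp_arm above 1.2 rad), for 0.2 s.
2. the camera stands in the nest, lens away from the clamp, with the clamp still open (value of joint clamp_arm above 0.8 rad and x of camera in the frame of nest between -0.004 and 0.012 m and y of camera in the frame of nest between -0.012 and 0.004 m and z of camera in the frame of nest below 0.016 m and x of lens in the frame of nest above 0.085 m), for 0.2 s.
At the end, for the whole second after the job is handed in: Camera on the plate, lens away from the clamp, square to 0.035 rad, within 1.5 mm of end posts and side pins, at rest; clamp arm down (under 0.1 rad), rubber tip pressing on the camera with over 5 N, handle down past dead centre (under 0.06 rad) (value of joint clamp_handle below 0.06 rad and value of joint clamp_arm below 0.1 rad and contact force between spindle and camera above 5 N and x of camera in the frame of nest between -0.003 and 0.0015 m and y of camera in the frame of nest between -0.0015 and 0.003 m and z of camera in the frame of nest below 0.0135 m and angle between camera's own z axis and vertical below 0.035 rad and angle between the x axis of camera and the x axis of nest, either way round below 0.035 rad and x of lens in the frame of nest above 0.09 m and linear speed of camera below 0.01 m/s); the robot touches nothing.
It fails at once if a bystander is pushed more than 25 mm (distance of any of dome_camera, stock_carton, net_switch, screwdriver from where it was at the start of the episode above 0.025 m).
It fails at once if the camera is tipped over (angle between camera's own z axis and vertical above 0.7 rad).
It fails at once if the camera is dropped or rammed into the nest (over 60 N) (contact force between camera and nest above 60 N).
It also fails if it takes over 72 s, if anything falls off the work surface, if the arm or the gripper's body presses on something with over 40 N, if the wrist force passes 120 N, or if a joint passes its speed limit or range.

## Working session

There is one attempt and no reset: what is moved stays moved. The work goes in short steps, Python scripts to look and compute and a tool call to move; the robot and the scene stay as the last step left them, time stands still between calls to the robot, and variables do not carry over. Pictures are saved under pics/ and viewed, at most 10 in all, crops included, and the job is handed in when it is done.

Besides the shell and the picture viewer there is one more tool, called after "Call:" as name(argument=value, ...), one argument or row to a line, values as JSON. send_rows: Moves the arm, as the interface text tells. Its arguments: {"type":"object","properties":{"steps":{"type":"array","items":{"type":"object","properties":{"dx":{"type":"number","minimum":-1,"maximum":1},"dy":{"type":"number","minimum":-1,"maximum":1},"dz":{"type":"number","minimum":-1,"maximum":1},"wx":{"type":"number","minimum":-1,"maximum":1},"wy":{"type":"number","minimum":-1,"maximum":1},"wz":{"type":"number","minimum":-1,"maximum":1},"jaw":{"type":"number"}}}}},"required":["steps"]}

```bash
mkdir -p pics; ls; python3 - <<'E'
from cell import get_obs,cams,robot
import cv2,numpy as np
o=get_obs();print(o['time'],o['tcp_pos'],np.round(o['tool_rot'],3).tolist(),o['gripper_width'])
for c in("top","side"):
    s=cams.snapshot(c);cv2.imwrite(f"pics/{c}0.png",s["image"])
    print(c,s["fx"],s["fy"],s["cx"],s["cy"],np.round(s["view"],4).tolist())
    for t in("nest","camera","dome_camera","stock_carton","net_switch","screwdriver"):
        print(t,[(np.round(d["conf"],2),np.round(d["extent"]).tolist()) for d in cams.recognise(c,t)][:4])
    for t in("nest","camera","lens","end_stop","side_pins","bar_pivot","handle_grip","spindle"):
        print(t,[(np.round(d["conf"],2),np.round(d["position"],1).tolist()) for d in cams.spot_point(c,t)][:4])
E
```

```text
pics
0.0 [278.53492213 614.16402002 221.47975413] [[-0.911, 0.413, -0.001], [0.413, 0.911, -0.002], [-0.0, -0.002, -1.0]] 0.999016255671253
top 400.66038535748646 400.66038535748646 289.39554721427857 224.06254391158996 [[-0.0105, -0.9999, -0.0006, -145.9838], [-0.9883, 0.0105, -0.1519, 529.4919], [0.1519, -0.001, -0.9884, 1229.3363], [0.0, 0.0, 0.0, 1.0]]
nest [(np.float64(0.7), [145.0, 202.0, 192.0, 221.0]), (np.float64(0.59), [145.0, 205.0, 257.0, 255.0])]
camera [(np.float64(0.82), [313.0, 284.0, 344.0, 357.0]), (np.float64(0.82), [405.0, 237.0, 469.0, 291.0]), (np.float64(0.65), [386.0, 177.0, 411.0, 225.0]), (np.float64(0.57), [333.0, 231.0, 384.0, 273.0])]
dome_camera [(np.float64(0.85), [200.0, 138.0, 228.0, 168.0]), (np.float64(0.17), [337.0, 233.0, 383.0, 268.0])]
stock_carton [(np.float64(0.77), [317.0, 148.0, 359.0, 182.0])]
net_switch [(np.float64(0.86), [124.0, 146.0, 175.0, 182.0])]
screwdriver [(np.float64(0.78), [270.0, 139.0, 274.0, 198.0])]
nest [(np.float64(0.7), [237.1, 232.4])]
camera [(np.float64(0.72), [271.8, 427.1]), (np.float64(0.67), [205.6, 395.7]), (np.f
[... 1125 characters left out ...]
 150.0, 281.0, 168.0])]
screwdriver [(np.float64(0.57), [304.0, 228.0, 378.0, 239.0])]
nest [(np.float64(0.62), [211.5, 258.9])]
camera [(np.float64(0.96), [355.6, 306.5]), (np.float64(0.95), [277.8, 159.3]), (np.float64(0.88), [409.4, 196.5]), (np.float64(0.72), [304.8, 238.8])]
lens [(np.float64(0.75), [274.0, 100.1]), (np.float64(0.68), [356.1, 357.8]), (np.float64(0.24), [285.5, 357.6])]
end_stop [(np.float64(0.89), [199.2, 262.9])]
side_pins [(np.float64(0.68), [208.2, 268.7])]
bar_pivot [(np.float64(0.82), [175.6, 268.2])]
handle_grip [(np.float64(0.51), [154.4, 272.1])]
spindle [(np.float64(0.54), [307.4, 237.6]), (np.float64(0.43), [193.0, 259.6]), (np.float64(0.22), [237.4, 338.5])]
```

View pics/top0.png

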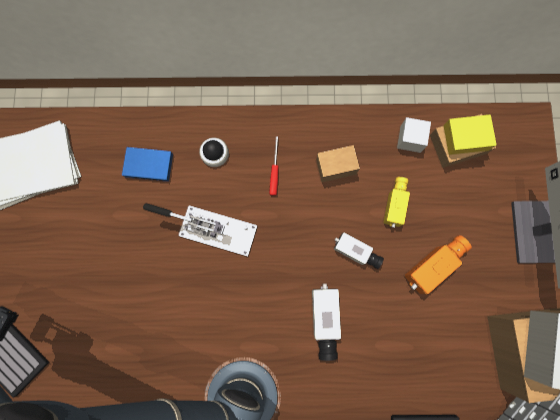

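View pics/side0.png

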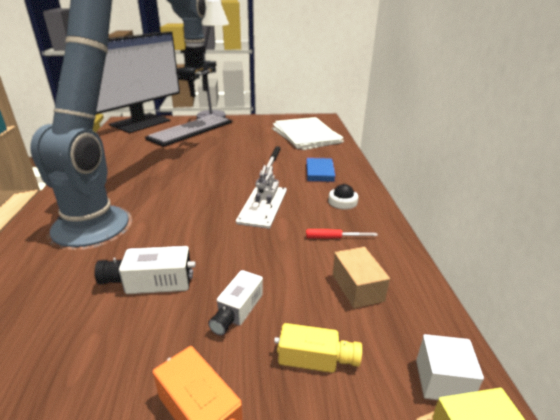

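The top view shows four box cameras: the large white one at (327,313), the small white one at (357,250), the yellow one at (398,205) and the orange one at (437,270). I choose the small white one at (357,250). The nest is at (218,230) with its grip at (155,210). Next I'll check the choice in a crop and fit the poses.

```bash
cat > h.py <<'E'
import numpy as np,cv2
from cell import get_obs,cams,robot
def ray(s,u,v,z):
    V=np.array(s["view"]);R=V[:3,:3];c=-R.T@V[:3,3]
    d=R.T@np.array([(u-s["cx"])/s["fx"],(v-s["cy"])/s["fy"],1.])
    return c+d*(z-c[2])/d[2]
def proj(s,P):
    P=np.atleast_2d(P);V=np.array(s["view"]);q=P@V[:3,:3].T+V[:3,3]
    return np.c_[s["fx"]*q[:,0]/q[:,2]+s["cx"],s["fy"]*q[:,1]/q[:,2]+s["cy"]]
def T(x,y,yaw,P):
    c,s=np.cos(yaw),np.sin(yaw);P=np.atleast_2d(np.array(P,float))
    return np.c_[x+c*P[:,0]-s*P[:,1],y+s*P[:,0]+c*P[:,1],P[:,2]]
E
python3 - <<'E'
from h import *
s=cams.snapshot("top");I=s["image"]
S=cams.snapshot("side")["image"]
a=cv2.resize(I[195:275,140:265],None,fx=6,fy=6,interpolation=cv2.INTER_CUBIC)[:, :750]
a=cv2.resize(I[195:265,135:265],(520,280),interpolation=cv2.INTER_CUBIC)
b=cv2.resize(I[225:275,330:390],(280,280*50//60),interpolation=cv2.INTER_CUBIC)
c=cv2.resize(S[140:232,225:300],(75*4,92*4)[:2],interpolation=cv2.INTER_CUBIC)[:300]
d=cv2.resize(S[265:340,200:270],(280,300),interpolation=cv2.INTER_CUBIC)
W=np.zeros((580,800,3),np.uint8);W[:280,:520]=a;W[:233,520:]=b;W[280:580,:300]=c;W[280:580,300:580]=d
cv2.imwrite("pics/crop.png",W)
# white masks
hsv=cv2.cvtColor(I,cv2.COLOR_BGR2HSV);m=((hsv[...,1]<60)&(hsv[...,2]>110)).astype(np.uint8)
n,l,st,ce=cv2.connectedComponentsWithStats(m)
for i in range(1,n):
    if st[i,4]>250 and 100<ce[i,0]<420 and 130<ce[i,1]<360:
        print(st[i],ce[i]);pts=np.argwhere(l==i)[:,::-1].astype(np.float32)
        for z in((12,) if ce[i,0]<260 else (54,)):
            w=np.array([ray(s,u,v,z)[:2] for u,v in pts],np.float32)
            r=cv2.minAreaRect(w);print(z,r)
            print(np.round(cv2.boxPoints(r)).tolist())
g=lambda t,u,v,z:print(t,np.round(ray(s,u,v,z),1))
g("grip",154.2,208.1,112);g("nest",232.4,237.1,0);g("cam",349.1,248.3,0)
g("lens",384.9,260.4,28);g("pivot",197.8,224.8,91);g("pins",234.5,225.8,19);g("stop",219.1,231,25)
E
```

```text
[397 117  34  30 729] [414.51165981 131.32373114]
54 ((819.078125, -559.1053466796875), (95.49874877929688, 104.62096405029297), 78.51952362060547)
[[758.0, -595.0], [861.0, -616.0], [880.0, -523.0], [777.0, -502.0]]
[199 138  29  28 294] [213.72108844 152.3537415 ]
12 ((782.5316772460938, 99.82299041748047), (92.79815673828125, 93.12843322753906), 46.19357681274414)
[[717.0, 99.0], [784.0, 34.0], [848.0, 101.0], [781.0, 166.0]]
[ 170  205   87   52 2336] [217.19263699 230.0625    ]
12 ((521.8926391601562, 103.93515014648438), (283.63909912109375, 106.7194595336914), 73.01170349121094)
[[429.0, -16.0], [531.0, -47.0], [614.0, 224.0], [512.0, 255.0]]
[335 232  38  32 657] [353.61339422 247.69101979]
54 ((452.26983642578125, -345.5953674316406), (118.73924255371094, 58.50160217285156), 60.61085891723633)
[[398.0, -383.0], [449.0, -412.0], [507.0, -308.0], [456.0, -280.0]]
[ 312  284   29   56 1386] [326.07575758 313.45165945]
54 ((256.716796875, -259.6551818847656), (164.69564819335938, 80.9524154663086), 1.2331788539886475)
[[174.0, -221.0], [175.0, -302.0], [340.0, -298.0], [338.0, -217.0]]
grip [569.8 254.6 112. ]
nest [493.2  34.4   0. ]
cam [ 452.6 -344.3    0. ]
lens [ 410.6 -451.8   28. ]
pivot [520.8 127.   91. ]
pins [527.4  25.3  19. ]
stop [510.2  73.6  25. ]
```

View pics/crop.png

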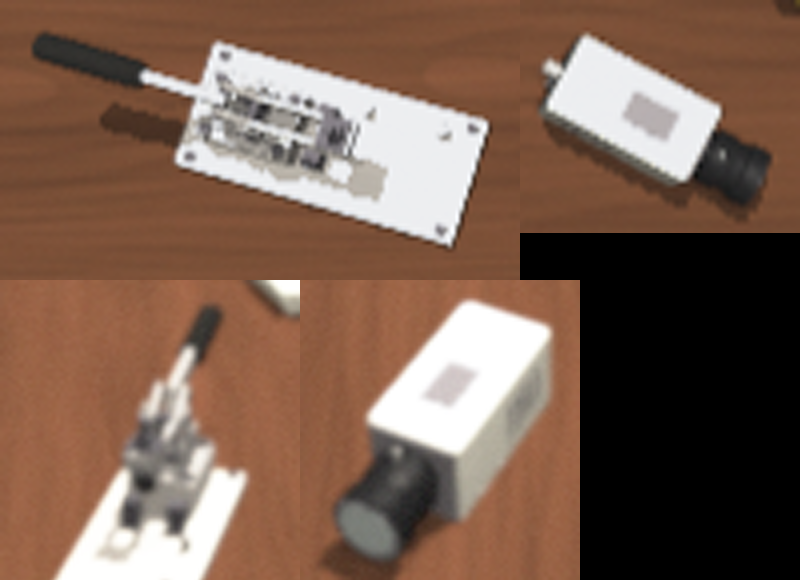

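The crop confirms the small white camera, with its lens towards lower right in the top view, and the nest with its pins on the far side. Next is a subpixel edge fit of both poses.

```bash
cat > fit.py <<'E'
from h import *
from scipy.optimize import least_squares
from scipy.ndimage import map_coordinates
def edgefit(views,segs,p0,rng=4.0,n=24):
    """views: snapshots; segs per view: list of (A,B) local edges"""
    p=np.array(p0,float)
    for it in range(8):
        obs=[]
        for s,sg in zip(views,segs):
            G=cv2.cvtColor(s["image"],cv2.COLOR_BGR2HSV)
            G=s["image"][...,0].astype(float) # blue: wood dark, white bright
            for A,B in sg:
                t=np.linspace(.08,.92,n)[:,None];L=np.array(A)*(1-t)+np.array(B)*t
                q=proj(s,T(*p,L));d=q[-1]-q[0];nn=np.array([-d[1],d[0]])/np.hypot(*d)
                k=np.arange(-rng,rng+.01,.25)
                for l,c in zip(L,q):
                    pr=map_coordinates(G,[c[1]+k*nn[1],c[0]+k*nn[0]],order=1,mode='nearest')
                    g=np.abs(np.gradient(pr));g[g<g.max()*.5]=0
                    if g.max()<4: continue
                    obs.append((s,l,nn,c@nn+(g*k).sum()/g.sum()))
        L=np.array([o[1] for o in obs]);N=np.array([o[2] for o in obs]);D=np.array([o[3] for o in obs])
        ids=[id(o[0]) for o in obs]
        def f(x):
            W=T(*x,L);r=np.zeros(len(L))
            for s in views:
                m=np.array([i==id(s) for i in ids])
                if m.any(): r[m]=(proj(s,W[m])*N[m]).sum(1)-D[m]
            return r
        p=least_squares(f,p,loss='soft_l1',f_scale=.3,x_scale=[10,10,.1]).x
        rng=max(2.0,rng*.8)
    r=f(p);return p,np.sqrt(np.median(r**2))
def rect(x0,x1,y0,y1,z):
    c=[(x0,y0,z),(x1,y0,z),(x1,y1,z),(x0,y1,z)];return [(c[i],c[(i+1)%4]) for i in range(4)]
plate=rect(-170,65,-52,52,12);ctop=rect(-52.5,52.5,-28,28,54)
E
python3 - <<'E'
from fit import *
t=cams.snapshot("top");s=cams.snapshot("side")
np0=[493,34,np.radians(-107)];c0=[452,-345,np.radians(-119.3)]
for nm,m,p0 in(("plate",plate,np0),("cam",ctop,c0)):
    for lab,v in(("top",[t]),("side",[s]),("both",[t,s])):
        if nm=="plate":
            seg=[[m[0],m[1],m[2]] for _ in v]
        else: seg=[m for _ in v]
        p,e=edgefit(v,seg,p0);print(nm,lab,np.round(p[:2],1),np.round(np.degrees(p[2]),2),round(e,2))
    if nm=="plate": 
        print("grip/pivot pred",T(*p,[[-227,0,112],[-100,0,91]]).round(1))
        for c,P in((t,"top"),(s,"side")): print(P,proj(c,T(*p,[[-227,0,112],[-100,0,91],[0,28,19],[-52.5,0,25]])).round(1).tolist())
    else:
        for c in(t,s): print(proj(c,T(*p,[[97.5,0,28],[0,0,0]])).round(1).tolist())
E
```

```text
plate top [499.5  30.9] -106.96 0.2
plate side [496.   26.2] -106.89 0.55
plate both [498.8  30.3] -107.06 0.35
grip/pivot pred [[565.4 247.3 112. ]
 [528.1 125.9  91. ]]
top [[156.6, 209.5], [198.2, 222.4], [235.5, 226.4], [217.0, 229.8]]
side [[275.8, 153.3], [266.7, 174.7], [267.5, 211.0], [263.1, 199.9]]
cam top [ 449.5 -351.6] -119.28 0.11
cam side [ 447.3 -352.4] -119.4 0.73
cam both [ 449.  -351.5] -119.36 0.24
[[380.2, 263.4], [351.4, 249.4]]
[[217.0, 327.6], [241.7, 305.9]]
```

Call:
send_rows(
  steps=[
    {"dx":0.573,"dy":-0.735,"dz":-0.02,"wz":-1,"jaw":1},
    {"dx":0.573,"dy":-0.735,"dz":-0.02,"wz":-1,"jaw":1},
    {"dx":0.573,"dy":-0.735,"dz":-0.02,"wz":-1,"jaw":1},
    {"dx":0.573,"dy":-0.735,"dz":-0.02,"wz":-1,"jaw":1},
    {"dx":0.573,"dy":-0.735,"dz":-0.02,"wz":-1,"jaw":1},
    {"dx":0.573,"dy":-0.735,"dz":-0.02,"wz":-1,"jaw":1},
    {"dx":0.573,"dy":-0.735,"dz":-0.02,"wz":-1,"jaw":1},
    {"dx":0.573,"dy":-0.735,"dz":-0.02,"wz":-1,"jaw":1},
    {"dx":0.573,"dy":-0.735,"dz":-0.02,"wz":-1,"jaw":1},
    {"dx":0.573,"dy":-0.735,"dz":-0.02,"wz":-1,"jaw":1},
    {"dx":0.573,"dy":-0.735,"dz":-0.02,"wz":-1,"jaw":1},
    {"dx":0.573,"dy":-0.735,"dz":-0.02,"wz":-1,"jaw":1},
    {"dx":0.573,"dy":-0.735,"dz":-0.02,"wz":-1,"jaw":1},
    {"dx":0.573,"dy":-0.735,"dz":-0.02,"wz":-1,"jaw":1},
  ],
)

```text
invalid input
```

Call:
send_rows(
  steps=[
    {"wz":-0.377,"jaw":1},
    {"wz":-0.377,"jaw":1},
    {"wz":-0.377,"jaw":1},
    {"wz":-0.377,"jaw":1},
    {"wz":-0.377,"jaw":1},
    {"wz":-0.377,"jaw":1},
  ],
)

```text
invalid input
```

```bash
python3 - <<'E'
from fit import *
o=get_obs();R=o['tool_rot'];print(o['time'],o['tcp_pos'].round(1) if hasattr(o['tcp_pos'],'round') else o['tcp_pos'],np.degrees(np.arctan2(R[1][1],R[0][1])),np.round(R,3).tolist(),o['wrist_force'],np.round(o['q'],1))
t=cams.snapshot("top");s=cams.snapshot("side")
for x in(t,s): print(proj(x,o['tcp_pos']).round(1))
a=cv2.resize(t["image"][150:260,120:260],(700,550),interpolation=cv2.INTER_CUBIC)
b=cv2.resize(s["image"][100:230,220:340],None,fx=4.2,fy=4.2,interpolation=cv2.INTER_CUBIC)
W=np.hstack([cv2.resize(a,(420,330)),cv2.resize(b,(305,330))]);cv2.imwrite("pics/p1.png",W)
E
```

```text
1.7 [278.7 614.8 222.6] 65.60548939434658 [[-0.911, 0.413, -0.0], [0.413, 0.911, 0.0], [0.0, 0.0, -1.0]] [-0.21135606 -0.12412596 -0.35754517] [-67.3  26.8  -2.8  87.8   1.4  65.4  -4.7]
[[ -1.8 310.5]]
[[199.5  93.7]]
```

View pics/p1.png

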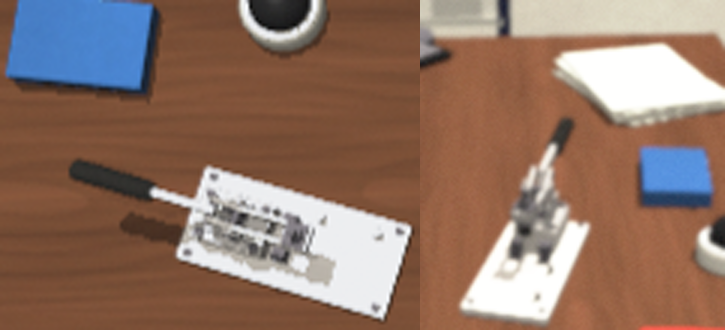

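Both move calls were refused and the arm hasn't moved; the picture shows the nest unchanged. I'll send full rows with every key.

Call:
send_rows(
  steps=[
    {"dx":0.573,"dy":-0.735,"dz":-0.02,"wx":0,"wy":0,"wz":-1,"jaw":1},
    {"dx":0.573,"dy":-0.735,"dz":-0.02,"wx":0,"wy":0,"wz":-1,"jaw":1},
    {"dx":0.573,"dy":-0.735,"dz":-0.02,"wx":0,"wy":0,"wz":-1,"jaw":1},
    {"dx":0.573,"dy":-0.735,"dz":-0.02,"wx":0,"wy":0,"wz":-1,"jaw":1},
    {"dx":0.573,"dy":-0.735,"dz":-0.02,"wx":0,"wy":0,"wz":-1,"jaw":1},
    {"dx":0.573,"dy":-0.735,"dz":-0.02,"wx":0,"wy":0,"wz":-1,"jaw":1},
    {"dx":0.573,"dy":-0.735,"dz":-0.02,"wx":0,"wy":0,"wz":-1,"jaw":1},
    {"dx":0.573,"dy":-0.735,"dz":-0.02,"wx":0,"wy":0,"wz":-1,"jaw":1},
    {"dx":0.573,"dy":-0.735,"dz":-0.02,"wx":0,"wy":0,"wz":-1,"jaw":1},
    {"dx":0.573,"dy":-0.735,"dz":-0.02,"wx":0,"wy":0,"wz":-1,"jaw":1},
    {"dx":0.573,"dy":-0.735,"dz":-0.02,"wx":0,"wy":0,"wz":-1,"jaw":1},
    {"dx":0.573,"dy":-0.735,"dz":-0.02,"wx":0,"wy":0,"wz":-1,"jaw":1},
    {"dx":0.573,"dy":-0.735,"dz":-0.02,"wx":0,"wy":0,"wz":-1,"jaw":1},
    {"dx":0.573,"dy":-0.735,"dz":-0.02,"wx":0,"wy":0,"wz":-1,"jaw":1},
  ],
)

```text
time: 2.97
tcp_pos: [565.2, 247.3, 212.5]
tool_rot: [[-0.097, 0.995, -0.0], [0.995, 0.097, 0.001], [0.001, -0.0, -1.0]]
wrist_force: [0.0, 0.8, 0.4]
gripper_width: 0.999
grasp_force: 0.0
```

Call:
send_rows(
  steps=[
    {"dx":0,"dy":0,"dz":-0.02,"wx":0,"wy":0,"wz":-0.377,"jaw":0.3},
    {"dx":0,"dy":0,"dz":-0.04,"wx":0,"wy":0,"wz":-0.377,"jaw":0.3},
    {"dx":0,"dy":0,"dz":-0.06,"wx":0,"wy":0,"wz":-0.377,"jaw":0.3},
    {"dx":0,"dy":0,"dz":-0.06,"wx":0,"wy":0,"wz":-0.377,"jaw":0.3},
    {"dx":0,"dy":0,"dz":-0.06,"wx":0,"wy":0,"wz":-0.377,"jaw":0.3},
    {"dx":0,"dy":0,"dz":-0.06,"wx":0,"wy":0,"wz":-0.377,"jaw":0.3},
  ],
)

```text
time: 3.47
tcp_pos: [564.8, 248.9, 183.1]
tool_rot: [[0.288, 0.958, 0.0], [0.958, -0.288, 0.001], [0.001, 0.0, -1.0]]
wrist_force: [0.3, -0.1, 0.1]
gripper_width: 0.678
grasp_force: 0.0
```

```bash
python3 - <<'E'
from fit import *
o=get_obs();R=np.array(o['tool_rot']);print(o['time'],o['tcp_pos'],np.degrees(np.arctan2(R[1][1],R[0][1])),o['gripper_width'])
t=cams.snapshot("top");s=cams.snapshot("side")
for x in(t,s): print(proj(x,o['tcp_pos']).round(1))
b=cv2.resize(s["image"][100:230,210:330],(554,600),interpolation=cv2.INTER_CUBIC)
cv2.imwrite("pics/p2.png",b)
E
```

```text
3.4667 [564.80352872 248.92650121 183.09404673] -16.730044992008587 0.6779395919439435
[[147.7 205. ]]
[[275.8 133.3]]
```

View pics/p2.png

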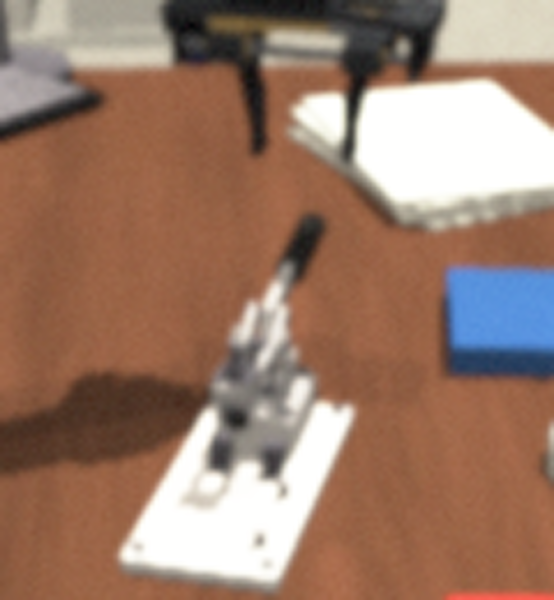

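The fingers sit above the grip at side pixel (275.5,133), which matches the projection, and the grip at (276,153) does too. Now descending and closing on it.

Call:
send_rows(
  steps=[
    {"dx":0,"dy":-0.003,"dz":-0.08,"wx":0,"wy":0,"wz":0,"jaw":0.3},
    {"dx":0,"dy":-0.003,"dz":-0.16,"wx":0,"wy":0,"wz":0,"jaw":0.3},
    {"dx":0,"dy":-0.003,"dz":-0.18,"wx":0,"wy":0,"wz":0,"jaw":0.3},
    {"dx":0,"dy":-0.003,"dz":-0.18,"wx":0,"wy":0,"wz":0,"jaw":0.3},
    {"dx":0,"dy":-0.003,"dz":-0.18,"wx":0,"wy":0,"wz":0,"jaw":-0.2},
    {"dx":0,"dy":-0.003,"dz":-0.18,"wx":0,"wy":0,"wz":0,"jaw":-1},
    {"dx":0,"dy":-0.003,"dz":-0.18,"wx":0,"wy":0,"wz":0,"jaw":-1},
    {"dx":0,"dy":-0.003,"dz":-0.18,"wx":0,"wy":0,"wz":0,"jaw":-1},
    {"dx":0,"dy":-0.003,"dz":-0.18,"wx":0,"wy":0,"wz":0,"jaw":-1},
    {"dx":0,"dy":-0.003,"dz":-0.18,"wx":0,"wy":0,"wz":0,"jaw":-1},
    {"dx":0,"dy":-0.003,"dz":-0.18,"wx":0,"wy":0,"wz":0,"jaw":-1},
    {"dx":0,"dy":-0.003,"dz":-0.18,"wx":0,"wy":0,"wz":0,"jaw":-1},
  ],
)

```text
time: 4.57
tcp_pos: [564.0, 246.7, 92.6]
tool_rot: [[0.292, 0.957, -0.002], [0.957, -0.292, 0.001], [0.0, -0.002, -1.0]]
wrist_force: [-4.0, 1.4, 1.8]
gripper_width: 0.248
grasp_force: 30.0
```

```bash
python3 - <<'E'
from fit import *
P=np.array([(-227,112),(-222,135),(-220,141),(-218,146),(-214,152),(-209,156),(-202,160),(-194,162),(-182,165),(-166,169),(-143,173),(-128,174)])
yaw=np.radians(-107);d=P-P[0]
for a,(x,z) in zip([0,.02,.06,.12,.25,.4,.6,.8,1,1.2,1.4,1.5],d): print(a,np.round([x*np.cos(yaw)/500,x*np.sin(yaw)/500,z/500],4))
E
```

```text
0 [-0. -0.  0.]
0.02 [-0.0029 -0.0096  0.046 ]
0.06 [-0.0041 -0.0134  0.058 ]
0.12 [-0.0053 -0.0172  0.068 ]
0.25 [-0.0076 -0.0249  0.08  ]
0.4 [-0.0105 -0.0344  0.088 ]
0.6 [-0.0146 -0.0478  0.096 ]
0.8 [-0.0193 -0.0631  0.1   ]
1 [-0.0263 -0.0861  0.106 ]
1.2 [-0.0357 -0.1167  0.114 ]
1.4 [-0.0491 -0.1607  0.122 ]
1.5 [-0.0579 -0.1893  0.124 ]
```

Call:
send_rows(
  steps=[
    {"dx":-0.001,"dy":-0.003,"dz":0.015,"wx":0,"wy":0,"wz":0,"jaw":-1},
    {"dx":-0.002,"dy":-0.006,"dz":0.03,"wx":0,"wy":0,"wz":0,"jaw":-1},
    {"dx":-0.003,"dy":-0.0096,"dz":0.046,"wx":0,"wy":0,"wz":0,"jaw":-1},
    {"dx":-0.0041,"dy":-0.0134,"dz":0.058,"wx":0,"wy":0,"wz":0,"jaw":-1},
    {"dx":-0.0053,"dy":-0.0172,"dz":0.068,"wx":0,"wy":0,"wz":0,"jaw":-1},
    {"dx":-0.0076,"dy":-0.0249,"dz":0.08,"wx":0,"wy":0,"wz":0,"jaw":-1},
    {"dx":-0.0105,"dy":-0.0344,"dz":0.088,"wx":0,"wy":0,"wz":0,"jaw":-1},
    {"dx":-0.0105,"dy":-0.0344,"dz":0.088,"wx":0,"wy":0,"wz":0,"jaw":-1},
  ],
)

```text
time: 5.23
tcp_pos: [558.8, 229.7, 136.9]
tool_rot: [[0.293, 0.956, -0.001], [0.956, -0.293, 0.003], [0.002, -0.002, -1.0]]
wrist_force: [-1.9, 5.1, -6.7]
gripper_width: 0.25
grasp_force: 30.0
```

```bash
python3 - <<'E'
from h import *
o=get_obs();print(o['tcp_pos'],o['wrist_force'],o['moment'],o['grasp_force'])
E
```

```text
[558.8447105  229.74130004 136.88649247] [-1.8507486   5.09162288 -6.73876765] [1.32247984 0.50659293 0.01514104] 30.00327603891492
```

Call:
send_rows(
  steps=[
    {"dx":-0.0041,"dy":-0.0134,"dz":0.008,"wx":0,"wy":0,"wz":0,"jaw":-1},
    {"dx":-0.0088,"dy":-0.0287,"dz":0.012,"wx":0,"wy":0,"wz":0,"jaw":-1},
    {"dx":-0.0122,"dy":-0.04,"dz":0.015,"wx":0,"wy":0,"wz":0,"jaw":-1},
    {"dx":-0.0158,"dy":-0.0517,"dz":0.018,"wx":0,"wy":0,"wz":0,"jaw":-1},
    {"dx":-0.0205,"dy":-0.067,"dz":0.022,"wx":0,"wy":0,"wz":0,"jaw":-1},
    {"dx":-0.0252,"dy":-0.0823,"dz":0.026,"wx":0,"wy":0,"wz":0,"jaw":-1},
    {"dx":-0.032,"dy":-0.104,"dz":0.03,"wx":0,"wy":0,"wz":0,"jaw":-1},
    {"dx":-0.0386,"dy":-0.1263,"dz":0.034,"wx":0,"wy":0,"wz":0,"jaw":-1},
    {"dx":-0.043,"dy":-0.14,"dz":0.035,"wx":0,"wy":0,"wz":0,"jaw":-1},
    {"dx":-0.043,"dy":-0.14,"dz":0.035,"wx":0,"wy":0,"wz":0,"jaw":-1},
    {"dx":-0.043,"dy":-0.14,"dz":0.035,"wx":0,"wy":0,"wz":0,"jaw":-1},
  ],
)

```text
time: 6.15
tcp_pos: [536.9, 157.7, 153.8]
tool_rot: [[0.293, 0.956, -0.003], [0.956, -0.293, -0.001], [-0.001, -0.003, -1.0]]
wrist_force: [-3.8, 2.9, -5.1]
gripper_width: 0.249
grasp_force: 30.0
```

```bash
python3 - <<'E'
from fit import *
o=get_obs();print(o['tcp_pos'],o['wrist_force'],o['moment'],o['gripper_width'])
p=o['tcp_pos']-np.array([499.5,30.9,0]);a=np.radians(107);print("nest x",p[0]*np.cos(a)-p[1]*np.sin(a),"y",p[0]*np.sin(a)+p[1]*np.cos(a),"z",p[2]+19)
E
```

```text
[536.85110736 157.68405566 153.79927433] [-3.8192567   2.85933652 -5.05412862] [0.46247581 0.71974842 0.0412186 ] 0.24909705227818743
nest x -132.16460234119216 y -1.3490288753758506 z 172.79927433133258
```

Call:
send_rows(
  steps=[
    {"dx":0,"dy":0,"dz":0,"wx":0,"wy":0,"wz":0,"jaw":-0.3},
    {"dx":0,"dy":0,"dz":0,"wx":0,"wy":0,"wz":0,"jaw":0.2},
    {"dx":0,"dy":0,"dz":0,"wx":0,"wy":0,"wz":0,"jaw":0.6},
    {"dx":0,"dy":0,"dz":0,"wx":0,"wy":0,"wz":0,"jaw":1},
    {"dx":0,"dy":0,"dz":0.06,"wx":0,"wy":0,"wz":0,"jaw":1},
    {"dx":0,"dy":0,"dz":0.14,"wx":0,"wy":0,"wz":0,"jaw":1},
    {"dx":0,"dy":0,"dz":0.2,"wx":0,"wy":0,"wz":0,"jaw":1},
    {"dx":0,"dy":0,"dz":0.2,"wx":0,"wy":0,"wz":0,"jaw":1},
  ],
)

```text
time: 6.82
tcp_pos: [543.3, 158.8, 261.5]
tool_rot: [[0.294, 0.956, 0.014], [0.956, -0.294, 0.005], [0.009, 0.012, -1.0]]
wrist_force: [0.7, 0.1, 0.5]
gripper_width: 0.768
grasp_force: 0.0
```

```bash
python3 - <<'E'
from fit import *
o=get_obs();print(o['tcp_pos'],np.degrees(np.arctan2(o['tool_rot'][1][1],o['tool_rot'][0][1])))
C=np.array([449.5,-351.6,0]);y=np.radians(-119.3);g=C+10*np.array([np.cos(y),np.sin(y),0]);print("grasp",g,"delta/500",(g-o['tcp_pos'])/500)
E
```

```text
[543.26393789 158.83274876 261.48166537] -17.0794698505127
grasp [ 444.60617548 -360.32069272    0.        ] delta/500 [-0.19731552 -1.03830688 -0.52296333]
```

Call:
send_rows(
  steps=[
    {"dx":-0.19,"dy":-1,"dz":0,"wx":0,"wy":0,"wz":-0.205,"jaw":1},
    {"dx":-0.19,"dy":-1,"dz":0,"wx":0,"wy":0,"wz":-0.205,"jaw":1},
    {"dx":-0.19,"dy":-1,"dz":0,"wx":0,"wy":0,"wz":-0.205,"jaw":1},
    {"dx":-0.19,"dy":-1,"dz":0,"wx":0,"wy":0,"wz":-0.205,"jaw":1},
    {"dx":-0.19,"dy":-1,"dz":0,"wx":0,"wy":0,"wz":-0.205,"jaw":1},
    {"dx":-0.19,"dy":-1,"dz":0,"wx":0,"wy":0,"wz":-0.205,"jaw":1},
    {"dx":-0.19,"dy":-1,"dz":0,"wx":0,"wy":0,"wz":-0.205,"jaw":1},
    {"dx":-0.19,"dy":-1,"dz":0,"wx":0,"wy":0,"wz":-0.205,"jaw":1},
    {"dx":-0.19,"dy":-1,"dz":0,"wx":0,"wy":0,"wz":-0.205,"jaw":1},
    {"dx":-0.19,"dy":-1,"dz":0,"wx":0,"wy":0,"wz":-0.205,"jaw":1},
    {"dx":-0.19,"dy":-1,"dz":0,"wx":0,"wy":0,"wz":-0.205,"jaw":1},
    {"dx":-0.19,"dy":-1,"dz":0,"wx":0,"wy":0,"wz":-0.205,"jaw":1},
    {"dx":-0.19,"dy":-1,"dz":0,"wx":0,"wy":0,"wz":-0.205,"jaw":1},
    {"dx":-0.19,"dy":-1,"dz":0,"wx":0,"wy":0,"wz":-0.205,"jaw":1},
    {"dx":-0.19,"dy":-1,"dz":0,"wx":0,"wy":0,"wz":-0.205,"jaw":1},
  ],
)

```text
time: 8.07
tcp_pos: [443.3, -342.0, 254.0]
tool_rot: [[0.491, 0.871, 0.0], [0.871, -0.491, -0.0], [-0.0, 0.0, -1.0]]
wrist_force: [0.7, 0.2, 1.0]
gripper_width: 0.996
grasp_force: 0.0
```

```bash
python3 - <<'E'
from fit import *
o=get_obs();print(o['tcp_pos'],np.degrees(np.arctan2(o['tool_rot'][1][1],o['tool_rot'][0][1])))
g=np.array([444.6,-360.3,0]);print((g-o['tcp_pos'])/500)
t=cams.snapshot("top");s=cams.snapshot("side")
a=cv2.resize(t["image"][180:270,130:270],(560,360),interpolation=cv2.INTER_CUBIC)
b=cv2.resize(s["image"][130:240,225:305],(240,330),interpolation=cv2.INTER_CUBIC)
W=np.zeros((360,800,3),np.uint8);W[:,:560]=a;W[:330,560:]=b;cv2.imwrite("pics/p3.png",W)
E
```

```text
[ 443.25015342 -342.04702404  253.97501783] -29.42541676591625
[ 0.00269969 -0.03650595 -0.50795004]
```

View pics/p3.png

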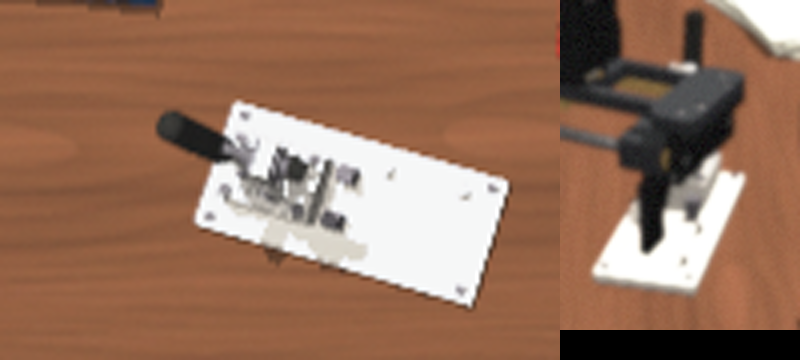

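The handle stands upright at about (190,135) in the crop, so the clamp is open and the seat is free. Now descending on the small white camera.

Call:
send_rows(
  steps=[
    {"dx":0.0027,"dy":-0.0365,"dz":-0.05,"wx":0,"wy":0,"wz":0,"jaw":1},
    {"dx":0.0027,"dy":-0.0365,"dz":-0.13,"wx":0,"wy":0,"wz":0,"jaw":1},
    {"dx":0.0027,"dy":-0.0365,"dz":-0.2,"wx":0,"wy":0,"wz":0,"jaw":1},
    {"dx":0.0027,"dy":-0.0365,"dz":-0.27,"wx":0,"wy":0,"wz":0,"jaw":1},
    {"dx":0.0027,"dy":-0.0365,"dz":-0.34,"wx":0,"wy":0,"wz":0,"jaw":1},
    {"dx":0.0027,"dy":-0.0365,"dz":-0.4,"wx":0,"wy":0,"wz":0,"jaw":1},
    {"dx":0.0027,"dy":-0.0365,"dz":-0.44,"wx":0,"wy":0,"wz":0,"jaw":1},
    {"dx":0.0027,"dy":-0.0365,"dz":-0.468,"wx":0,"wy":0,"wz":0,"jaw":1},
    {"dx":0.0027,"dy":-0.0365,"dz":-0.468,"wx":0,"wy":0,"wz":0,"jaw":1},
    {"dx":0.0027,"dy":-0.0365,"dz":-0.468,"wx":0,"wy":0,"wz":0,"jaw":0.5},
    {"dx":0.0027,"dy":-0.0365,"dz":-0.468,"wx":0,"wy":0,"wz":0,"jaw":0.3},
    {"dx":0.0027,"dy":-0.0365,"dz":-0.468,"wx":0,"wy":0,"wz":0,"jaw":-1},
    {"dx":0.0027,"dy":-0.0365,"dz":-0.468,"wx":0,"wy":0,"wz":0,"jaw":-1},
    {"dx":0.0027,"dy":-0.0365,"dz":-0.468,"wx":0,"wy":0,"wz":0,"jaw":-1},
    {"dx":0.0027,"dy":-0.0365,"dz":-0.468,"wx":0,"wy":0,"wz":0,"jaw":-1},
    {"dx":0.0027,"dy":-0.0365,"dz":-0.468,"wx":0,"wy":0,"wz":0,"jaw":-1},
    {"dx":0.0027,"dy":-0.0365,"dz":-0.468,"wx":0,"wy":0,"wz":0,"jaw":-1},
  ],
)

```text
time: 9.58
tcp_pos: [444.7, -359.5, 20.7]
tool_rot: [[0.49, 0.872, 0.0], [0.872, -0.49, 0.001], [0.001, -0.0, -1.0]]
wrist_force: [-2.2, 2.1, 5.8]
gripper_width: 0.641
grasp_force: 30.0
```

```bash
python3 - <<'E'
from fit import *
o=get_obs();print(o['tcp_pos'],np.degrees(np.arctan2(o['tool_rot'][1][1],o['tool_rot'][0][1])),o['wrist_force'],o['gripper_width']*87)
t=cams.snapshot("top")
print(edgefit([t],[[plate[0],plate[1],plate[2]]],[499.5,30.9,np.radians(-107)]),edgefit([t],[plate],[499.5,30.9,np.radians(-107)]))
s=cams.snapshot("side");print("cam side",edgefit([s],[ctop],[449.5,-351.6,np.radians(-119.3)]))
print("cam top",edgefit([t],[[ctop[1],ctop[3]]],[449.5,-351.6,np.radians(-119.3)]))
E
```

```text
[ 444.66516257 -359.45189335   20.66985436] -29.310265366349665 [-2.1568592   2.07776404  5.80741454] 55.745042080179154
(array([499.47624676,  30.77412812,  -1.86773267]), np.float64(0.23308198553393236)) (array([499.44578138,  30.81938005,  -1.86892965]), np.float64(0.2290879420878298))
cam side (array([ 447.18036262, -352.13225671,   -2.08198173]), np.float64(0.18872300994949806))Traceback (most recent call last):
  File "<stdin>", line 6, in <module>
  File "fit.py", line 29, in edgefit
    p=least_squares(f,p,loss='soft_l1',f_scale=.3,x_scale=[10,10,.1]).x
      ~~~~~~~~~~~~~^^^^^^^^^^^^^^^^^^^^^^^^^^^^^^^^^^^^^^^^^^^^^^^^^^
    return func(*args, **kwargs)
    vector_fun = VectorFunction(
        fun_wrapped,
    ...<6 lines>...
        workers=workers
    )
    self._update_fun()
    ~~~~~~~~~~~~~~~~^^
    self.f = self.fun_wrapped(xp_copy(self.x))
             ~~~~~~~~~~~~~~~~^^^^^^^^^^^^^^^^^
    return np.atleast_1d(self.fun(x))
                         ~~~~~~~~^^^
    return self.f(x, *self.args, **self.kwargs)
           ~~~~~~^^^^^^^^^^^^^^^^^^^^^^^^^^^^^^
  File "fit.py", line 24, in f
    W=T(*x,L);r=np.zeros(len(L))
  File "h.py", line 12, in T
    return np.c_[x+c*P[:,0]-s*P[:,1],y+s*P[:,0]+c*P[:,1],P[:,2]]
                     ~^^^^^
IndexError: index 0 is out of bounds for axis 1 with size 0
```

Gripped at 55.7 mm, the body width. Now lift, carry and turn to above the seat, offset 6 mm ahead of the stops and 5 mm short of the pins.

Call:
send_rows(
  steps=[
    {"dx":0,"dy":0,"dz":0.03,"wx":0,"wy":0,"wz":0,"jaw":-1},
    {"dx":0,"dy":0,"dz":0.08,"wx":0,"wy":0,"wz":0,"jaw":-1},
    {"dx":0,"dy":0,"dz":0.15,"wx":0,"wy":0,"wz":0,"jaw":-1},
    {"dx":0,"dy":0.03,"dz":0.22,"wx":0,"wy":0,"wz":0,"jaw":-1},
    {"dx":0.01,"dy":0.08,"dz":0.26,"wx":0,"wy":0,"wz":0.03,"jaw":-1},
    {"dx":0.02,"dy":0.15,"dz":0.26,"wx":0,"wy":0,"wz":0.06,"jaw":-1},
    {"dx":0.03,"dy":0.22,"dz":0.26,"wx":0,"wy":0,"wz":0.1,"jaw":-1},
    {"dx":0.04,"dy":0.3,"dz":0.26,"wx":0,"wy":0,"wz":0.14,"jaw":-1},
    {"dx":0.05,"dy":0.37,"dz":0.26,"wx":0,"wy":0,"wz":0.17,"jaw":-1},
    {"dx":0.06,"dy":0.44,"dz":0.26,"wx":0,"wy":0,"wz":0.204,"jaw":-1},
    {"dx":0.07,"dy":0.51,"dz":0.26,"wx":0,"wy":0,"wz":0.204,"jaw":-1},
    {"dx":0.08,"dy":0.58,"dz":0.26,"wx":0,"wy":0,"wz":0.204,"jaw":-1},
    {"dx":0.085,"dy":0.65,"dz":0.26,"wx":0,"wy":0,"wz":0.204,"jaw":-1},
    {"dx":0.09,"dy":0.7,"dz":0.26,"wx":0,"wy":0,"wz":0.204,"jaw":-1},
    {"dx":0.091,"dy":0.74,"dz":0.26,"wx":0,"wy":0,"wz":0.204,"jaw":-1},
    {"dx":0.091,"dy":0.7544,"dz":0.26,"wx":0,"wy":0,"wz":0.204,"jaw":-1},
    {"dx":0.091,"dy":0.7544,"dz":0.26,"wx":0,"wy":0,"wz":0.204,"jaw":-1},
    {"dx":0.091,"dy":0.7544,"dz":0.26,"wx":0,"wy":0,"wz":0.204,"jaw":-1},
  ],
)

```text
time: 11.18
tcp_pos: [489.8, 16.6, 149.7]
tool_rot: [[0.294, 0.956, -0.001], [0.956, -0.294, -0.001], [-0.001, -0.001, -1.0]]
wrist_force: [0.1, -0.8, -5.0]
gripper_width: 0.644
grasp_force: 30.0
```

```bash
cat > st.py <<'E'
from fit import *
N=(499.46,30.8,np.radians(-107.05))
def st():
    o=get_obs();p=np.array(o['tcp_pos'])-[N[0],N[1],0];c,s=np.cos(N[2]),np.sin(N[2]);f=np.array(o['wrist_force'])
    R=o['tool_rot'];tn=lambda a:np.round([a[0]*c+a[1]*s,-a[0]*s+a[1]*c,a[2]],1)
    print("t",round(o['time'],2),"tcp nest",tn(p),"F nest",tn(f),"M",np.round(o['moment'],2),"yaw",round(np.degrees(np.arctan2(R[1][1],R[0][1])),2),"w",round(o['gripper_width']*87,1))
E
python3 - <<'E'
from st import *
st()
s=cams.snapshot("side");cv2.imwrite("pics/p4.png",cv2.resize(s["image"][120:260,200:320],(514,600),interpolation=cv2.INTER_CUBIC))
for z in (142,143,144):
    S=[tuple(np.array(q)+[0,0,z-45-54+0] for q in e) for e in ctop]
E
```

```text
t 11.18 tcp nest [ 16.4  -5.1 149.7] F nest [ 0.8  0.3 -5. ] M [-0.2   0.06  0.01] yaw -17.1 w 56.0
```

View pics/p4.png

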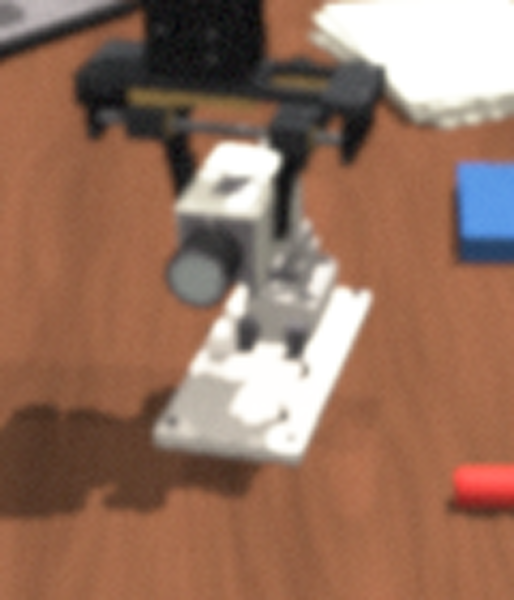

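The camera is held level above the seat with its lens away from the clamp and the plate below it clear. Lowering to just above contact.

Call:
send_rows(
  steps=[
    {"dx":0,"dy":0,"dz":-0.04,"wx":0,"wy":0,"wz":0,"jaw":-1},
    {"dx":0,"dy":0,"dz":-0.09,"wx":0,"wy":0,"wz":0,"jaw":-1},
    {"dx":0,"dy":0,"dz":-0.14,"wx":0,"wy":0,"wz":0,"jaw":-1},
    {"dx":0,"dy":0,"dz":-0.18,"wx":0,"wy":0,"wz":0,"jaw":-1},
    {"dx":0,"dy":0,"dz":-0.205,"wx":0,"wy":0,"wz":0,"jaw":-1},
    {"dx":0,"dy":0,"dz":-0.218,"wx":0,"wy":0,"wz":0,"jaw":-1},
    {"dx":0,"dy":0,"dz":-0.224,"wx":0,"wy":0,"wz":0,"jaw":-1},
    {"dx":0,"dy":0,"dz":-0.228,"wx":0,"wy":0,"wz":0,"jaw":-1},
    {"dx":0,"dy":0,"dz":-0.228,"wx":0,"wy":0,"wz":0,"jaw":-1},
    {"dx":0,"dy":0,"dz":-0.228,"wx":0,"wy":0,"wz":0,"jaw":-1},
  ],
)

```text
time: 12.07
tcp_pos: [491.1, 17.3, 36.8]
tool_rot: [[0.294, 0.956, 0.002], [0.956, -0.294, 0.0], [0.001, 0.002, -1.0]]
wrist_force: [0.2, 0.1, -4.6]
gripper_width: 0.637
grasp_force: 30.0
```

```bash
python3 -c "
from st import *
st()"
```

```text
t 12.07 tcp nest [15.4 -4.  36.8] F nest [-0.2  0.2 -4.6] M [-0.09  0.13 -0.04] yaw -17.1 w 55.4
```

Call:
send_rows(
  steps=[
    {"dx":0,"dy":0,"dz":-0.002,"wx":0,"wy":0,"wz":0,"jaw":-1},
    {"dx":0,"dy":0,"dz":-0.004,"wx":0,"wy":0,"wz":0,"jaw":-1},
    {"dx":0,"dy":0,"dz":-0.006,"wx":0,"wy":0,"wz":0,"jaw":-1},
    {"dx":0,"dy":0,"dz":-0.007,"wx":0,"wy":0,"wz":0,"jaw":-1},
    {"dx":0,"dy":0,"dz":-0.008,"wx":0,"wy":0,"wz":0,"jaw":-1},
    {"dx":0,"dy":0,"dz":-0.008,"wx":0,"wy":0,"wz":0,"jaw":-1},
    {"dx":0,"dy":0,"dz":-0.008,"wx":0,"wy":0,"wz":0,"jaw":-1},
  ],
)

```text
time: 12.65
tcp_pos: [490.4, 17.7, 32.6]
tool_rot: [[0.294, 0.956, 0.0], [0.956, -0.294, 0.001], [0.001, -0.0, -1.0]]
wrist_force: [-3.2, 0.3, 4.8]
gripper_width: 0.641
grasp_force: 30.0
```

```bash
python3 -c "
from st import *
st()"
```

```text
t 12.65 tcp nest [15.2 -4.8 32.6] F nest [ 0.7 -3.2  4.8] M [0.06 0.84 0.02] yaw -17.07 w 55.7
```

Call:
send_rows(
  steps=[
    {"dx":0.003,"dy":0.002,"dz":0.001,"wx":0,"wy":0,"wz":0,"jaw":-1},
    {"dx":0.006,"dy":0.004,"dz":0.001,"wx":0,"wy":0,"wz":0,"jaw":-1},
    {"dx":0.0093,"dy":0.0065,"dz":0.001,"wx":0,"wy":0,"wz":0,"jaw":-1},
    {"dx":0.0093,"dy":0.0065,"dz":0.001,"wx":0,"wy":0,"wz":0,"jaw":-1},
    {"dx":0.0093,"dy":0.0065,"dz":0.001,"wx":0,"wy":0,"wz":0,"jaw":-1},
  ],
)

```text
time: 13.07
tcp_pos: [494.9, 20.2, 32.6]
tool_rot: [[0.294, 0.956, -0.0], [0.956, -0.294, -0.0], [-0.001, -0.0, -1.0]]
wrist_force: [-3.7, -2.4, 4.9]
gripper_width: 0.641
grasp_force: 30.0
```

```bash
python3 -c "
from st import *
st()"
```

```text
t 13.07 tcp nest [11.5 -1.3 32.6] F nest [ 3.4 -2.8  4.9] M [-0.63  0.93  0.01] yaw -17.11 w 55.7
```

Call:
send_rows(
  steps=[
    {"dx":0.0019,"dy":0.0015,"dz":0,"wx":0,"wy":0,"wz":0,"jaw":-1},
    {"dx":0.0038,"dy":0.003,"dz":0,"wx":0,"wy":0,"wz":0,"jaw":-1},
    {"dx":0.0056,"dy":0.0045,"dz":0,"wx":0,"wy":0,"wz":0,"jaw":-1},
    {"dx":0.0056,"dy":0.0045,"dz":0,"wx":0,"wy":0,"wz":0,"jaw":-1},
    {"dx":0.0056,"dy":0.0045,"dz":0,"wx":0,"wy":0,"wz":0,"jaw":-1},
  ],
)

```text
time: 13.48
tcp_pos: [495.0, 20.4, 32.7]
tool_rot: [[0.295, 0.955, -0.005], [0.955, -0.295, -0.002], [-0.003, -0.005, -1.0]]
wrist_force: [-10.1, -6.9, 13.3]
gripper_width: 0.64
grasp_force: 30.0
```

```bash
python3 -c "
from st import *
st()"
```

```text
t 13.48 tcp nest [11.3 -1.3 32.7] F nest [ 9.6 -7.6 13.3] M [-1.66  2.02  0.07] yaw -17.16 w 55.7
```

Call:
send_rows(
  steps=[
    {"dx":0,"dy":0,"dz":0.002,"wx":0,"wy":0,"wz":0,"jaw":-1},
    {"dx":0,"dy":0,"dz":0.003,"wx":0,"wy":0,"wz":0,"jaw":-1},
    {"dx":0,"dy":0,"dz":0.003,"wx":0,"wy":0,"wz":0,"jaw":-1},
    {"dx":0,"dy":0,"dz":0.003,"wx":0,"wy":0,"wz":0,"jaw":-1},
  ],
)

```text
time: 13.82
tcp_pos: [495.7, 22.7, 33.1]
tool_rot: [[0.293, 0.956, -0.004], [0.956, -0.294, -0.001], [-0.002, -0.004, -1.0]]
wrist_force: [-5.4, -3.6, -2.0]
gripper_width: 0.642
grasp_force: 30.0
```

```bash
python3 -c "
from st import *
st()"
```

```text
t 13.82 tcp nest [ 8.9 -1.2 33.1] F nest [ 5.  -4.2 -2. ] M [-0.73  1.26  0.03] yaw -17.07 w 55.9
```

Call:
send_rows(
  steps=[
    {"dx":0.002,"dy":0.001,"dz":0,"wx":0,"wy":0,"wz":0,"jaw":-1},
    {"dx":0.0037,"dy":0.002,"dz":0,"wx":0,"wy":0,"wz":0,"jaw":-1},
    {"dx":0.0037,"dy":0.002,"dz":0,"wx":0,"wy":0,"wz":0,"jaw":-1},
    {"dx":0.0037,"dy":0.002,"dz":0,"wx":0,"wy":0,"wz":0,"jaw":-1},
  ],
)

```text
time: 14.15
tcp_pos: [495.8, 22.7, 32.9]
tool_rot: [[0.294, 0.956, -0.008], [0.956, -0.294, -0.001], [-0.004, -0.007, -1.0]]
wrist_force: [-8.0, -5.6, 1.9]
gripper_width: 0.644
grasp_force: 30.0
```

```bash
python3 -c "
from st import *
st()"
```

```text
t 14.15 tcp nest [ 8.9 -1.1 32.9] F nest [ 7.7 -6.   1.9] M [-1.16  2.06  0.11] yaw -17.08 w 56.0
```

Call:
send_rows(
  steps=[
    {"dx":0,"dy":0,"dz":0,"wx":0,"wy":0,"wz":0,"jaw":0.4},
    {"dx":0,"dy":0,"dz":0,"wx":0,"wy":0,"wz":0,"jaw":0.7},
    {"dx":0,"dy":0,"dz":0,"wx":0,"wy":0,"wz":0,"jaw":1},
    {"dx":0,"dy":0,"dz":0,"wx":0,"wy":0,"wz":0,"jaw":1},
    {"dx":0,"dy":0,"dz":0,"wx":0,"wy":0,"wz":0,"jaw":1},
    {"dx":0,"dy":0,"dz":0.06,"wx":0,"wy":0,"wz":0,"jaw":1},
    {"dx":-0.03,"dy":0,"dz":0.14,"wx":0,"wy":0,"wz":0,"jaw":1},
    {"dx":-0.03,"dy":-0.06,"dz":0.22,"wx":0,"wy":0,"wz":0,"jaw":1},
    {"dx":-0.03,"dy":-0.14,"dz":0.3,"wx":0,"wy":0,"wz":0,"jaw":1},
    {"dx":-0.03,"dy":-0.22,"dz":0.34,"wx":0,"wy":0,"wz":0,"jaw":1},
    {"dx":-0.03,"dy":-0.3,"dz":0.34,"wx":0,"wy":0,"wz":0,"jaw":1},
    {"dx":-0.03,"dy":-0.3,"dz":0.34,"wx":0,"wy":0,"wz":0,"jaw":1},
  ],
)

```text
time: 15.15
tcp_pos: [486.2, -130.8, 207.4]
tool_rot: [[0.297, 0.955, 0.008], [0.955, -0.297, -0.002], [0.001, 0.008, -1.0]]
wrist_force: [0.4, -1.4, -0.6]
gripper_width: 1.001
grasp_force: 0.0
```

```bash
python3 - <<'E'
from st import *
st()
t=cams.snapshot("top");s=cams.snapshot("side")
p=edgefit([t],[[plate[0],plate[1],plate[2]]],[499.46,30.8,np.radians(-107.05)]);print(p)
S=[tuple(np.array(q)+[0,0,12] for q in e) for e in ctop]
for lab,v in(("top",t),("side",s)):
    for seg in (S,[S[0],S[1]],):
        q,e=edgefit([v],[seg],[*p[0]],rng=3);d=q[:2]-p[0][:2];a=p[0][2]
        print(lab,"cam in nest",np.round([d[0]*np.cos(a)+d[1]*np.sin(a),-d[0]*np.sin(a)+d[1]*np.cos(a)],1),np.degrees(q[2]-a).round(2),e.round(2))
a=cv2.resize(t["image"][190:270,130:280],(600,320),interpolation=cv2.INTER_CUBIC)
b=cv2.resize(s["image"][140:240,230:300],(196,280),interpolation=cv2.INTER_CUBIC)
W=np.zeros((320,796,3),np.uint8);W[:,:600]=a;W[:280,600:]=b;cv2.imwrite("pics/p5.png",W)
E
```

```text
t 15.15 tcp nest [158.4  34.7 207.4] F nest [ 1.2  0.8 -0.6] M [-0.15  0.09 -0.03] yaw -17.3 w 87.1Traceback (most recent call last):
  File "<stdin>", line 4, in <module>
  File "fit.py", line 29, in edgefit
    p=least_squares(f,p,loss='soft_l1',f_scale=.3,x_scale=[10,10,.1]).x
      ~~~~~~~~~~~~~^^^^^^^^^^^^^^^^^^^^^^^^^^^^^^^^^^^^^^^^^^^^^^^^^^
    return func(*args, **kwargs)
    vector_fun = VectorFunction(
        fun_wrapped,
    ...<6 lines>...
        workers=workers
    )
    self._update_fun()
    ~~~~~~~~~~~~~~~~^^
    self.f = self.fun_wrapped(xp_copy(self.x))
             ~~~~~~~~~~~~~~~~^^^^^^^^^^^^^^^^^
    return np.atleast_1d(self.fun(x))
                         ~~~~~~~~^^^
    return self.f(x, *self.args, **self.kwargs)
           ~~~~~~^^^^^^^^^^^^^^^^^^^^^^^^^^^^^^
  File "fit.py", line 24, in f
    W=T(*x,L);r=np.zeros(len(L))
  File "h.py", line 12, in T
    return np.c_[x+c*P[:,0]-s*P[:,1],y+s*P[:,0]+c*P[:,1],P[:,2]]
                     ~^^^^^
IndexError: index 0 is out of bounds for axis 1 with size 0
```

Call:
send_rows(
  steps=[
    {"dx":0,"dy":-0.42,"dz":0,"wx":0,"wy":0,"wz":0,"jaw":0},
    {"dx":0,"dy":-0.42,"dz":0,"wx":0,"wy":0,"wz":0,"jaw":-0.5},
    {"dx":0,"dy":-0.42,"dz":0,"wx":0,"wy":0,"wz":0,"jaw":-1},
    {"dx":0,"dy":-0.42,"dz":0,"wx":0,"wy":0,"wz":0,"jaw":-1},
    {"dx":0,"dy":-0.42,"dz":0,"wx":0,"wy":0,"wz":0,"jaw":-1},
    {"dx":0,"dy":-0.42,"dz":0,"wx":0,"wy":0,"wz":0,"jaw":-1},
    {"dx":0,"dy":-0.42,"dz":0,"wx":0,"wy":0,"wz":0,"jaw":-1},
  ],
)

```text
time: 15.83
tcp_pos: [484.2, -338.4, 203.8]
tool_rot: [[0.298, 0.955, -0.0], [0.955, -0.298, -0.001], [-0.001, 0.0, -1.0]]
wrist_force: [-0.4, 0.9, -0.4]
gripper_width: 0.552
grasp_force: 0.0
```

```bash
cat > chk.py <<'E'
from st import *
import sys
st()
t=cams.snapshot("top");s=cams.snapshot("side")
a=cv2.resize(t["image"][190:270,130:280],(600,320),interpolation=cv2.INTER_CUBIC)
b=cv2.resize(s["image"][140:240,230:300],(196,280),interpolation=cv2.INTER_CUBIC)
W=np.zeros((320,796,3),np.uint8);W[:,:600]=a;W[:280,600:]=b;cv2.imwrite(f"pics/{sys.argv[1]}.png",W)
p=[499.46,30.8,np.radians(-107.05)];a=p[2]
S=[tuple(np.array(q)+[0,0,12] for q in e) for e in ctop]
for lab,v in(("top",t),("side",s)):
    for seg in (S,[S[0],S[1],S[2]]):
      try:
        q,e=edgefit([v],[seg],p,rng=3);d=q[:2]-p[:2]
        print(lab,"cam in nest",np.round([d[0]*np.cos(a)+d[1]*np.sin(a),-d[0]*np.sin(a)+d[1]*np.cos(a)],1),np.degrees(q[2]-a).round(2),e.round(2))
      except Exception as x: print(lab,"no fit")
E
python3 chk.py p5
```

```text
t 15.83 tcp nest [357.5  93.7 203.8] F nest [-0.7 -0.6 -0.4] M [-0.04  0.07 -0.01] yaw -17.34 w 48.0
top cam in nest [ 0.7 -1. ] -0.32 0.24
top cam in nest [ 1.1 -1.1] -0.43 0.23
side cam in nest [ 8.2 -7.9] 7.72 0.53
side cam in nest [ 6.4 -7.8] 6.8 0.51
```

View pics/p5.png

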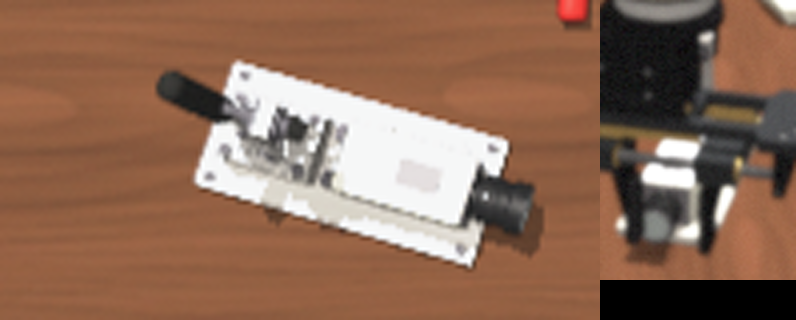

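The camera stands in the seat with its lens to the right at (505,205) in the crop, and the fit puts it within about 1 mm of home. To be sure, I'll nudge it with closed fingers, first towards the pins and then the lens towards the posts.

Call:
send_rows(
  steps=[
    {"dx":-0.088,"dy":0.775,"dz":0,"wx":0,"wy":0,"wz":0,"jaw":-1},
    {"dx":-0.088,"dy":0.775,"dz":0,"wx":0,"wy":0,"wz":0,"jaw":-1},
    {"dx":-0.088,"dy":0.775,"dz":0,"wx":0,"wy":0,"wz":0,"jaw":-1},
    {"dx":-0.088,"dy":0.775,"dz":0,"wx":0,"wy":0,"wz":0,"jaw":-1},
    {"dx":-0.088,"dy":0.775,"dz":0,"wx":0,"wy":0,"wz":0,"jaw":-1},
    {"dx":-0.088,"dy":0.775,"dz":0,"wx":0,"wy":0,"wz":0,"jaw":-1},
    {"dx":-0.088,"dy":0.775,"dz":0,"wx":0,"wy":0,"wz":0,"jaw":-1},
    {"dx":-0.088,"dy":0.775,"dz":0,"wx":0,"wy":0,"wz":0,"jaw":-1},
    {"dx":-0.088,"dy":0.775,"dz":0,"wx":0,"wy":0,"wz":0,"jaw":-1},
    {"dx":-0.088,"dy":0.775,"dz":0,"wx":0,"wy":0,"wz":0,"jaw":-1},
    {"dx":-0.088,"dy":0.775,"dz":0,"wx":0,"wy":0,"wz":0,"jaw":-1},
    {"dx":-0.088,"dy":0.775,"dz":-0.06,"wx":0,"wy":0,"wz":0,"jaw":-1},
    {"dx":-0.088,"dy":0.775,"dz":-0.13,"wx":0,"wy":0,"wz":0,"jaw":-1},
    {"dx":-0.088,"dy":0.775,"dz":-0.2,"wx":0,"wy":0,"wz":0,"jaw":-1},
    {"dx":-0.088,"dy":0.775,"dz":-0.27,"wx":0,"wy":0,"wz":0,"jaw":-1},
    {"dx":-0.088,"dy":0.775,"dz":-0.32,"wx":0,"wy":0,"wz":0,"jaw":-1},
    {"dx":-0.088,"dy":0.775,"dz":-0.344,"wx":0,"wy":0,"wz":0,"jaw":-1},
    {"dx":-0.088,"dy":0.775,"dz":-0.344,"wx":0,"wy":0,"wz":0,"jaw":-1},
  ],
)

```text
time: 17.43
tcp_pos: [438.1, 51.4, 29.8]
tool_rot: [[0.292, 0.956, -0.006], [0.956, -0.292, -0.002], [-0.003, -0.005, -1.0]]
wrist_force: [-0.1, -0.1, 0.6]
gripper_width: 0.007
grasp_force: 0.0
```

```bash
python3 -c "
from st import *
st()"
```

```text
t 17.43 tcp nest [ -1.7 -64.7  29.8] F nest [ 0.1 -0.1  0.6] M [-0.11  0.12  0.01] yaw -17.0 w 0.6
```

Call:
send_rows(
  steps=[
    {"dx":0.0115,"dy":-0.0035,"dz":0,"wx":0,"wy":0,"wz":0,"jaw":-1},
    {"dx":0.023,"dy":-0.007,"dz":0,"wx":0,"wy":0,"wz":0,"jaw":-1},
    {"dx":0.0325,"dy":-0.01,"dz":0,"wx":0,"wy":0,"wz":0,"jaw":-1},
    {"dx":0.0363,"dy":-0.0111,"dz":0,"wx":0,"wy":0,"wz":0,"jaw":-1},
    {"dx":0.0382,"dy":-0.0117,"dz":0,"wx":0,"wy":0,"wz":0,"jaw":-1},
    {"dx":0.0382,"dy":-0.0117,"dz":0,"wx":0,"wy":0,"wz":0,"jaw":-1},
  ],
)

```text
time: 17.93
tcp_pos: [460.4, 45.7, 32.6]
tool_rot: [[0.294, 0.956, 0.001], [0.956, -0.294, 0.0], [0.001, 0.001, -1.0]]
wrist_force: [-0.4, 0.0, -0.1]
gripper_width: 0.01
grasp_force: 0.0
```

```bash
python3 -c "
from st import *
st()"
```

```text
t 17.93 tcp nest [ -2.8 -41.7  32.6] F nest [ 0.1 -0.4 -0.1] M [-0.09  0.07  0.02] yaw -17.08 w 0.8
```

Call:
send_rows(
  steps=[
    {"dx":0.0019,"dy":-0.0006,"dz":0,"wx":0,"wy":0,"wz":0,"jaw":-1},
    {"dx":0.0038,"dy":-0.0012,"dz":0,"wx":0,"wy":0,"wz":0,"jaw":-1},
    {"dx":0.0057,"dy":-0.0018,"dz":0,"wx":0,"wy":0,"wz":0,"jaw":-1},
    {"dx":0.0076,"dy":-0.0024,"dz":0,"wx":0,"wy":0,"wz":0,"jaw":-1},
    {"dx":0.0076,"dy":-0.0024,"dz":0,"wx":0,"wy":0,"wz":0,"jaw":-1},
  ],
)

```text
time: 18.35
tcp_pos: [460.6, 45.4, 31.9]
tool_rot: [[0.293, 0.956, -0.006], [0.956, -0.293, 0.002], [-0.0, -0.006, -1.0]]
wrist_force: [-8.0, 2.1, 8.9]
gripper_width: 0.009
grasp_force: 4.7
```

```bash
python3 -c "
from st import *
st()"
```

```text
t 18.35 tcp nest [ -2.5 -41.4  31.9] F nest [ 0.3 -8.2  8.9] M [ 0.42  1.39 -0.01] yaw -17.03 w 0.7
```

Call:
send_rows(
  steps=[
    {"dx":0,"dy":0,"dz":0.003,"wx":0,"wy":0,"wz":0,"jaw":-1},
    {"dx":0,"dy":0,"dz":0.006,"wx":0,"wy":0,"wz":0,"jaw":-1},
    {"dx":0.002,"dy":-0.0006,"dz":0.006,"wx":0,"wy":0,"wz":0,"jaw":-1},
    {"dx":0.004,"dy":-0.0012,"dz":0.006,"wx":0,"wy":0,"wz":0,"jaw":-1},
    {"dx":0.004,"dy":-0.0012,"dz":0.006,"wx":0,"wy":0,"wz":0,"jaw":-1},
  ],
)

```text
time: 18.77
tcp_pos: [462.4, 44.7, 34.6]
tool_rot: [[0.293, 0.956, -0.007], [0.956, -0.293, 0.001], [-0.001, -0.007, -1.0]]
wrist_force: [-9.1, 4.4, 6.3]
gripper_width: 0.004
grasp_force: 4.9
```

```bash
python3 -c "
from st import *
st()"
```

```text
t 18.77 tcp nest [ -2.4 -39.5  34.6] F nest [ -1.5 -10.    6.3] M [0.54 1.65 0.02] yaw -17.03 w 0.3
```

Call:
send_rows(
  steps=[
    {"dx":0.002,"dy":-0.0006,"dz":0.002,"wx":0,"wy":0,"wz":0,"jaw":-1},
    {"dx":0.003,"dy":-0.0009,"dz":0.003,"wx":0,"wy":0,"wz":0,"jaw":-1},
    {"dx":0.003,"dy":-0.0009,"dz":0.003,"wx":0,"wy":0,"wz":0,"jaw":-1},
    {"dx":0.003,"dy":-0.0009,"dz":0.003,"wx":0,"wy":0,"wz":0,"jaw":-1},
  ],
)

```text
time: 19.1
tcp_pos: [463.6, 44.3, 36.0]
tool_rot: [[0.293, 0.956, -0.007], [0.956, -0.293, 0.001], [-0.001, -0.007, -1.0]]
wrist_force: [-8.7, 4.2, 5.5]
gripper_width: 0.004
grasp_force: 4.9
```

```bash
python3 chk.py p6
```

```text
t 19.1 tcp nest [ -2.4 -38.2  36. ] F nest [-1.5 -9.5  5.5] M [0.53 1.69 0.06] yaw -17.03 w 0.3
top cam in nest [0.5 0.4] 0.8 0.44
top cam in nest [1.1 0.2] 0.89 0.31
side cam in nest [-0.4 -0.8] 1.02 0.49
side cam in nest [ 2.5 -0.7] 0.81 0.21
```

Call:
send_rows(
  steps=[
    {"dx":0.002,"dy":-0.0006,"dz":0,"wx":0,"wy":0,"wz":0,"jaw":-1},
    {"dx":0.004,"dy":-0.0012,"dz":0,"wx":0,"wy":0,"wz":0,"jaw":-1},
    {"dx":0.004,"dy":-0.0012,"dz":0,"wx":0,"wy":0,"wz":0,"jaw":-1},
    {"dx":0.004,"dy":-0.0012,"dz":0,"wx":0,"wy":0,"wz":0,"jaw":-1},
  ],
)

```text
time: 19.53
tcp_pos: [463.5, 44.3, 35.8]
tool_rot: [[0.292, 0.956, -0.012], [0.956, -0.292, 0.002], [-0.001, -0.012, -1.0]]
wrist_force: [-12.7, 4.9, 9.7]
gripper_width: 0.006
grasp_force: 7.8
```

```bash
python3 chk.py p6
```

```text
t 19.53 tcp nest [ -2.4 -38.4  35.8] F nest [ -1.  -13.6   9.7] M [0.87 2.52 0.05] yaw -17.0 w 0.6
top cam in nest [0.7 1. ] 0.3 0.35
top cam in nest [1.1 0.7] 0.64 0.26
side cam in nest [-0.3 -0.9] 1.25 0.49
side cam in nest [ 2.6 -0.8] 0.95 0.21
```

View pics/p6.png

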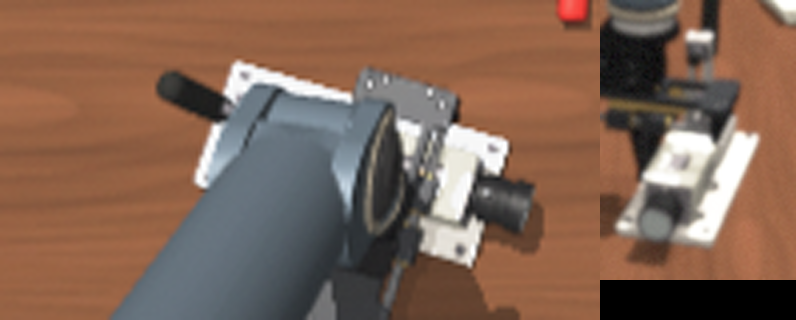

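The side view shows the camera standing square. Pushing no longer moves it at 13.6 N, so it is on the pins. Next is the nudge along -x on the lens.

Call:
send_rows(
  steps=[
    {"dx":-0.015,"dy":0.0045,"dz":0,"wx":0,"wy":0,"wz":0,"jaw":-1},
    {"dx":-0.035,"dy":0.011,"dz":0,"wx":0,"wy":0,"wz":0,"jaw":-1},
    {"dx":-0.04,"dy":0.012,"dz":0.05,"wx":0,"wy":0,"wz":0,"jaw":-1},
    {"dx":-0.04,"dy":0.012,"dz":0.12,"wx":0,"wy":0,"wz":0,"jaw":-1},
    {"dx":-0.03,"dy":-0.03,"dz":0.16,"wx":0,"wy":0,"wz":0,"jaw":-1},
    {"dx":-0.02,"dy":-0.1,"dz":0.16,"wx":0,"wy":0,"wz":0,"jaw":-1},
    {"dx":-0.01,"dy":-0.17,"dz":0.16,"wx":0,"wy":0,"wz":0,"jaw":-1},
    {"dx":-0.005,"dy":-0.24,"dz":0.16,"wx":0,"wy":0,"wz":0,"jaw":-1},
    {"dx":-0.006,"dy":-0.28,"dz":0.16,"wx":0,"wy":0,"wz":0,"jaw":-1},
    {"dx":-0.006,"dy":-0.28,"dz":0.16,"wx":0,"wy":0,"wz":0,"jaw":-1},
    {"dx":-0.006,"dy":-0.28,"dz":0.1,"wx":0,"wy":0,"wz":0,"jaw":-1},
    {"dx":-0.006,"dy":-0.28,"dz":0.04,"wx":0,"wy":0,"wz":0,"jaw":-1},
    {"dx":-0.006,"dy":-0.28,"dz":-0.004,"wx":0,"wy":0,"wz":0,"jaw":-1},
    {"dx":-0.006,"dy":-0.28,"dz":-0.004,"wx":0,"wy":0,"wz":0,"jaw":-1},
    {"dx":-0.006,"dy":-0.28,"dz":-0.004,"wx":0,"wy":0,"wz":0,"jaw":-1},
  ],
)

```text
time: 20.88
tcp_pos: [465.7, -97.0, 34.2]
tool_rot: [[0.293, 0.956, -0.001], [0.956, -0.293, -0.0], [-0.001, -0.001, -1.0]]
wrist_force: [0.7, 0.2, 0.5]
gripper_width: 0.006
grasp_force: 0.0
```

```bash
python3 -c "
from st import *
st()"
```

```text
t 20.88 tcp nest [132.1   5.2  34.2] F nest [-0.4  0.6  0.5] M [-0.12  0.07 -0.01] yaw -17.07 w 0.5
```

Call:
send_rows(
  steps=[
    {"dx":-0.009,"dy":0.008,"dz":0,"wx":0,"wy":0,"wz":0,"jaw":-1},
    {"dx":-0.004,"dy":0.023,"dz":0,"wx":0,"wy":0,"wz":0,"jaw":-1},
    {"dx":0.0,"dy":0.035,"dz":0,"wx":0,"wy":0,"wz":0,"jaw":-1},
    {"dx":0.003,"dy":0.045,"dz":0,"wx":0,"wy":0,"wz":0,"jaw":-1},
    {"dx":0.0036,"dy":0.047,"dz":0,"wx":0,"wy":0,"wz":0,"jaw":-1},
    {"dx":0.0042,"dy":0.049,"dz":0,"wx":0,"wy":0,"wz":0,"jaw":-1},
    {"dx":0.0042,"dy":0.049,"dz":0,"wx":0,"wy":0,"wz":0,"jaw":-1},
    {"dx":0.0042,"dy":0.049,"dz":0,"wx":0,"wy":0,"wz":0,"jaw":-1},
  ],
)

```text
time: 21.55
tcp_pos: [468.2, -72.7, 34.7]
tool_rot: [[0.294, 0.956, 0.0], [0.956, -0.294, -0.0], [0.0, 0.0, -1.0]]
wrist_force: [-0.2, 1.5, -0.7]
gripper_width: 0.006
grasp_force: 0.0
```

```bash
python3 -c "
from st import *
st()"
```

```text
t 21.55 tcp nest [108.1   0.5  34.7] F nest [-1.3 -0.7 -0.7] M [-0.09  0.07 -0.04] yaw -17.08 w 0.6
```

Call:
send_rows(
  steps=[
    {"dx":0.0006,"dy":0.0019,"dz":0,"wx":0,"wy":0,"wz":0,"jaw":-1},
    {"dx":0.0012,"dy":0.0038,"dz":0,"wx":0,"wy":0,"wz":0,"jaw":-1},
    {"dx":0.0018,"dy":0.0057,"dz":0,"wx":0,"wy":0,"wz":0,"jaw":-1},
    {"dx":0.0024,"dy":0.0076,"dz":0,"wx":0,"wy":0,"wz":0,"jaw":-1},
    {"dx":0.0024,"dy":0.0076,"dz":0,"wx":0,"wy":0,"wz":0,"jaw":-1},
  ],
)

```text
time: 21.97
tcp_pos: [468.4, -71.8, 34.6]
tool_rot: [[0.296, 0.955, -0.001], [0.955, -0.296, -0.003], [-0.003, 0.0, -1.0]]
wrist_force: [-2.3, -6.7, 3.0]
gripper_width: 0.006
grasp_force: 3.9
```

```bash
python3 -c "
from st import *
st()"
```

```text
t 21.97 tcp nest [107.2   0.4  34.6] F nest [ 7.  -0.2  3. ] M [-1.64  0.62  0.06] yaw -17.2 w 0.5
```

Call:
send_rows(
  steps=[
    {"dx":0.0006,"dy":0.0019,"dz":0.002,"wx":0,"wy":0,"wz":0,"jaw":-1},
    {"dx":0.0012,"dy":0.0038,"dz":0.003,"wx":0,"wy":0,"wz":0,"jaw":-1},
    {"dx":0.0018,"dy":0.0057,"dz":0.003,"wx":0,"wy":0,"wz":0,"jaw":-1},
    {"dx":0.0018,"dy":0.0057,"dz":0.003,"wx":0,"wy":0,"wz":0,"jaw":-1},
  ],
)

```text
time: 22.3
tcp_pos: [468.3, -71.6, 35.8]
tool_rot: [[0.297, 0.955, -0.002], [0.955, -0.297, -0.006], [-0.007, 0.0, -1.0]]
wrist_force: [-4.5, -12.9, -1.1]
gripper_width: 0.005
grasp_force: 7.0
```

```bash
python3 -c "
from st import *
st()"
```

```text
t 22.3 tcp nest [107.    0.3  35.8] F nest [13.6 -0.5 -1.1] M [-3.06  0.93 -0.01] yaw -17.3 w 0.4
```

Firm at 13.6 N with no vertical load, so the camera is home against the posts. Next I'll go over to the upright handle with the jaws open.

Call:
send_rows(
  steps=[
    {"dx":-0.008,"dy":-0.025,"dz":0,"wx":0,"wy":0,"wz":0,"jaw":-1},
    {"dx":-0.018,"dy":-0.06,"dz":0,"wx":0,"wy":0,"wz":0,"jaw":-1},
    {"dx":-0.018,"dy":-0.06,"dz":0.07,"wx":0,"wy":0,"wz":0,"jaw":0},
    {"dx":-0.018,"dy":-0.06,"dz":0.15,"wx":0,"wy":0,"wz":0,"jaw":0.5},
    {"dx":-0.018,"dy":-0.06,"dz":0.23,"wx":0,"wy":0,"wz":0,"jaw":1},
    {"dx":-0.018,"dy":-0.06,"dz":0.31,"wx":0,"wy":0,"wz":0,"jaw":1},
    {"dx":-0.018,"dy":-0.06,"dz":0.39,"wx":0,"wy":0,"wz":0,"jaw":1},
    {"dx":-0.018,"dy":-0.06,"dz":0.47,"wx":0,"wy":0,"wz":0,"jaw":1},
    {"dx":0.0,"dy":0.0,"dz":0.47,"wx":0,"wy":0,"wz":0,"jaw":1},
    {"dx":0.03,"dy":0.08,"dz":0.47,"wx":0,"wy":0,"wz":0,"jaw":1},
    {"dx":0.06,"dy":0.16,"dz":0.47,"wx":0,"wy":0,"wz":0,"jaw":1},
    {"dx":0.08,"dy":0.24,"dz":0.47,"wx":0,"wy":0,"wz":0,"jaw":1},
    {"dx":0.1,"dy":0.32,"dz":0.47,"wx":0,"wy":0,"wz":0,"jaw":1},
    {"dx":0.12,"dy":0.4,"dz":0.47,"wx":0,"wy":0,"wz":0,"jaw":1},
    {"dx":0.138,"dy":0.458,"dz":0.47,"wx":0,"wy":0,"wz":0,"jaw":1},
    {"dx":0.138,"dy":0.458,"dz":0.47,"wx":0,"wy":0,"wz":0,"jaw":1},
    {"dx":0.138,"dy":0.458,"dz":0.47,"wx":0,"wy":0,"wz":0,"jaw":1},
  ],
)

```text
time: 23.72
tcp_pos: [538.9, 165.3, 270.2]
tool_rot: [[0.29, 0.957, -0.001], [0.957, -0.29, -0.001], [-0.001, -0.001, -1.0]]
wrist_force: [0.3, -0.7, -0.3]
gripper_width: 0.981
grasp_force: 0.0
```

```bash
python3 - <<'E'
from st import *
st()
t=cams.snapshot("top");s=cams.snapshot("side")
a=N[2];nst=lambda d:np.round([d[0]*np.cos(a)+d[1]*np.sin(a),-d[0]*np.sin(a)+d[1]*np.cos(a)],1)
S=[tuple(np.array(q)+[0,0,12] for q in e) for e in ctop]
for lab,v in(("top",t),("side",s)):
    for nm,m in(("plate",plate[:3]),("plate4",plate),("cam",S),("cam3",S[:3])):
        try: q,e=edgefit([v],[m],N,rng=3);print(lab,nm,nst(q[:2]-np.array(N[:2])),np.degrees(q[2]-a).round(2),e.round(2))
        except Exception: print(lab,nm,"none")
    for k in("handle_grip","spindle"):print(k,[(np.round(d['conf'],2),np.round(d['position'],1)) for d in cams.spot_point(lab,k)][:2])
    print("expect grip",proj(v,T(*N,[[-131,0,173.7]])).round(1), "spindle 1.47",proj(v,T(*N,[[-100+65*np.cos(1.47)+29.5*np.sin(1.47),0,91+65*np.sin(1.47)-29.5*np.cos(1.47)]])).round(1))
E
```

```text
t 23.72 tcp nest [-140.2   -1.7  270.2] F nest [ 0.6  0.5 -0.3] M [-0.12  0.07 -0.  ] yaw -16.83 w 85.4
top plate [-0.3  0.1] 0.07 0.27
top plate4 [-0.1 -0. ] -0.02 0.24
top cam [ 1.2 -1. ] 0.15 0.23
top cam3 [ 1.1 -0.9] -0.04 0.2
handle_grip [(np.float64(0.57), array([213.4, 177.4]))]
spindle [(np.float64(0.5), array([220.8, 205.5]))]
expect grip [[181.2 214.6]] spindle 1.47 [[205.  222.3]]
side plate [10.4 -1.5] 1.22 0.9
side plate4 [11.4 -1.9] 2.49 0.82
side cam [ 4.2 -2.3] -0.12 0.66
side cam3 [ 5.9 -2.3] -0.33 0.65
handle_grip [(np.float64(0.48), array([146.7, 267.2]))]
spindle [(np.float64(0.42), array([163.5, 264. ]))]
expect grip [[269.2 146.7]] spindle 1.47 [[263.8 161.4]]
```

Call:
send_rows(
  steps=[
    {"dx":-0.0018,"dy":-0.0057,"dz":-0.04,"wx":0,"wy":0,"wz":0,"jaw":1},
    {"dx":-0.0018,"dy":-0.0057,"dz":-0.1,"wx":0,"wy":0,"wz":0,"jaw":1},
    {"dx":-0.0018,"dy":-0.0057,"dz":-0.16,"wx":0,"wy":0,"wz":0,"jaw":1},
    {"dx":-0.0018,"dy":-0.0057,"dz":-0.2,"wx":0,"wy":0,"wz":0,"jaw":1},
    {"dx":-0.0018,"dy":-0.0057,"dz":-0.225,"wx":0,"wy":0,"wz":0,"jaw":1},
    {"dx":-0.0018,"dy":-0.0057,"dz":-0.225,"wx":0,"wy":0,"wz":0,"jaw":1},
    {"dx":-0.0018,"dy":-0.0057,"dz":-0.225,"wx":0,"wy":0,"wz":0,"jaw":0},
    {"dx":-0.0018,"dy":-0.0057,"dz":-0.225,"wx":0,"wy":0,"wz":0,"jaw":-1},
    {"dx":-0.0018,"dy":-0.0057,"dz":-0.225,"wx":0,"wy":0,"wz":0,"jaw":-1},
    {"dx":-0.0018,"dy":-0.0057,"dz":-0.225,"wx":0,"wy":0,"wz":0,"jaw":-1},
    {"dx":-0.0018,"dy":-0.0057,"dz":-0.225,"wx":0,"wy":0,"wz":0,"jaw":-1},
    {"dx":-0.0018,"dy":-0.0057,"dz":-0.225,"wx":0,"wy":0,"wz":0,"jaw":-1},
    {"dx":-0.0018,"dy":-0.0057,"dz":-0.225,"wx":0,"wy":0,"wz":0,"jaw":-1},
  ],
)

```text
time: 25.1
tcp_pos: [538.5, 160.2, 158.9]
tool_rot: [[0.294, 0.956, 0.001], [0.956, -0.294, 0.0], [0.0, 0.0, -1.0]]
wrist_force: [-0.0, 0.5, -0.0]
gripper_width: 0.555
grasp_force: 0.0
```

```bash
python3 -c "
from st import *
st()"
```

```text
t 25.1 tcp nest [-135.2   -0.7  158.9] F nest [-0.5 -0.1 -0. ] M [-0.12  0.1  -0.02] yaw -17.07 w 48.3
```

Fingers are still closing, so wait a few rows.

Call:
send_rows(
  steps=[
    {"dx":0,"dy":0,"dz":0,"wx":0,"wy":0,"wz":0,"jaw":-1},
    {"dx":0,"dy":0,"dz":0,"wx":0,"wy":0,"wz":0,"jaw":-1},
    {"dx":0,"dy":0,"dz":0,"wx":0,"wy":0,"wz":0,"jaw":-1},
    {"dx":0,"dy":0,"dz":0,"wx":0,"wy":0,"wz":0,"jaw":-1},
    {"dx":0,"dy":0,"dz":0,"wx":0,"wy":0,"wz":0,"jaw":-1},
    {"dx":0,"dy":0,"dz":0,"wx":0,"wy":0,"wz":0,"jaw":-1},
  ],
)

```text
time: 25.6
tcp_pos: [537.6, 160.4, 158.5]
tool_rot: [[0.293, 0.956, -0.001], [0.956, -0.293, 0.0], [-0.0, -0.001, -1.0]]
wrist_force: [-3.8, 1.4, 2.1]
gripper_width: 0.253
grasp_force: 30.0
```

```bash
python3 - <<'E'
import numpy as np
A=[0,.02,.06,.12,.25,.4,.6,.8,1,1.2,1.4]
P=np.array([(-227,112),(-222,135),(-220,141),(-218,146),(-214,152),(-209,156),(-202,160),(-194,162),(-182,165),(-166,169),(-143,173)],float)
E=np.radians([5,18,21,24,32,37,43,49,55,65,75]);Q=P+4*np.c_[-np.cos(E),np.sin(E)]
y=np.radians(-107.05);c=np.array([-135.7,177.4])
for a,q in list(zip(A,Q))[::-1]:
    d=q-c;print(a,q.round(1),np.round([d[0]*np.cos(y)/500,d[0]*np.sin(y)/500,d[1]/500],4))
E
```

```text
1.4 [-144.   176.9] [ 0.0049  0.0159 -0.0011]
1.2 [-167.7  172.6] [ 0.0188  0.0612 -0.0095]
1 [-184.3  168.3] [ 0.0285  0.0929 -0.0182]
0.8 [-196.6  165. ] [ 0.0357  0.1165 -0.0248]
0.6 [-204.9  162.7] [ 0.0406  0.1324 -0.0293]
0.4 [-212.2  158.4] [ 0.0449  0.1463 -0.038 ]
0.25 [-217.4  154.1] [ 0.0479  0.1562 -0.0466]
0.12 [-221.7  147.6] [ 0.0504  0.1644 -0.0595]
0.06 [-223.7  142.4] [ 0.0516  0.1683 -0.0699]
0.02 [-225.8  136.2] [ 0.0528  0.1723 -0.0823]
0 [-231.   112.3] [ 0.0559  0.1822 -0.1301]
```

Call:
send_rows(
  steps=[
    {"dx":0.0049,"dy":0.0159,"dz":-0.0011,"wx":0,"wy":0,"wz":0,"jaw":-1},
    {"dx":0.012,"dy":0.039,"dz":-0.005,"wx":0,"wy":0,"wz":0,"jaw":-1},
    {"dx":0.0188,"dy":0.0612,"dz":-0.0095,"wx":0,"wy":0,"wz":0,"jaw":-1},
    {"dx":0.0237,"dy":0.077,"dz":-0.0138,"wx":0,"wy":0,"wz":0,"jaw":-1},
    {"dx":0.0285,"dy":0.0929,"dz":-0.0182,"wx":0,"wy":0,"wz":0,"jaw":-1},
    {"dx":0.0321,"dy":0.1047,"dz":-0.0215,"wx":0,"wy":0,"wz":0,"jaw":-1},
    {"dx":0.0357,"dy":0.1165,"dz":-0.0248,"wx":0,"wy":0,"wz":0,"jaw":-1},
    {"dx":0.0406,"dy":0.1324,"dz":-0.0293,"wx":0,"wy":0,"wz":0,"jaw":-1},
    {"dx":0.0449,"dy":0.1463,"dz":-0.038,"wx":0,"wy":0,"wz":0,"jaw":-1},
    {"dx":0.0449,"dy":0.1463,"dz":-0.038,"wx":0,"wy":0,"wz":0,"jaw":-1},
    {"dx":0.0449,"dy":0.1463,"dz":-0.038,"wx":0,"wy":0,"wz":0,"jaw":-1},
  ],
)

```text
time: 26.52
tcp_pos: [560.2, 234.4, 139.4]
tool_rot: [[0.293, 0.956, -0.001], [0.956, -0.293, 0.001], [0.0, -0.001, -1.0]]
wrist_force: [-3.2, 3.3, 2.3]
gripper_width: 0.25
grasp_force: 30.0
```

```bash
python3 -c "
from st import *
st()"
```

```text
t 26.52 tcp nest [-212.5   -1.6  139.4] F nest [-2.2 -4.   2.3] M [0.31 0.86 0.01] yaw -17.02 w 21.8
```

Call:
send_rows(
  steps=[
    {"dx":0.003,"dy":0.0099,"dz":-0.0086,"wx":0,"wy":0,"wz":0,"jaw":-1},
    {"dx":0.0042,"dy":0.014,"dz":-0.015,"wx":0,"wy":0,"wz":0,"jaw":-1},
    {"dx":0.0055,"dy":0.0181,"dz":-0.0215,"wx":0,"wy":0,"wz":0,"jaw":-1},
    {"dx":0.0067,"dy":0.022,"dz":-0.0319,"wx":0,"wy":0,"wz":0,"jaw":-1},
    {"dx":0.0079,"dy":0.026,"dz":-0.0443,"wx":0,"wy":0,"wz":0,"jaw":-1},
    {"dx":0.009,"dy":0.0293,"dz":-0.06,"wx":0,"wy":0,"wz":0,"jaw":-1},
    {"dx":0.01,"dy":0.0326,"dz":-0.076,"wx":0,"wy":0,"wz":0,"jaw":-1},
    {"dx":0.011,"dy":0.0359,"dz":-0.09,"wx":0,"wy":0,"wz":0,"jaw":-1},
    {"dx":0.011,"dy":0.0359,"dz":-0.09,"wx":0,"wy":0,"wz":0,"jaw":-1},
    {"dx":0.011,"dy":0.0359,"dz":-0.09,"wx":0,"wy":0,"wz":0,"jaw":-1},
  ],
)

```text
time: 27.35
tcp_pos: [565.3, 251.1, 93.4]
tool_rot: [[0.294, 0.956, -0.002], [0.956, -0.294, -0.001], [-0.001, -0.002, -1.0]]
wrist_force: [-3.8, 1.6, -2.8]
gripper_width: 0.253
grasp_force: 30.0
```

```bash
python3 -c "
from st import *
st()"
```

```text
t 27.35 tcp nest [-229.9   -1.6   93.4] F nest [-0.4 -4.2 -2.8] M [0.2  0.92 0.05] yaw -17.09 w 22.0
```

Call:
send_rows(
  steps=[
    {"dx":0,"dy":0,"dz":-0.004,"wx":0,"wy":0,"wz":0,"jaw":-1},
    {"dx":0,"dy":0,"dz":-0.008,"wx":0,"wy":0,"wz":0,"jaw":-1},
    {"dx":0,"dy":0,"dz":-0.012,"wx":0,"wy":0,"wz":0,"jaw":-1},
    {"dx":0,"dy":0,"dz":-0.012,"wx":0,"wy":0,"wz":0,"jaw":-1},
    {"dx":0,"dy":0,"dz":-0.012,"wx":0,"wy":0,"wz":0,"jaw":-1},
  ],
)

```text
time: 27.77
tcp_pos: [565.5, 251.4, 88.9]
tool_rot: [[0.294, 0.956, -0.002], [0.956, -0.294, 0.0], [-0.0, -0.002, -1.0]]
wrist_force: [-5.3, 2.2, 1.8]
gripper_width: 0.247
grasp_force: 30.0
```

```bash
python3 -c "
from st import *
st()"
```

```text
t 27.77 tcp nest [-230.3   -1.5   88.9] F nest [-0.6 -5.7  1.8] M [ 0.09  1.31 -0.02] yaw -17.07 w 21.5
```

Call:
send_rows(
  steps=[
    {"dx":0,"dy":0,"dz":-0.004,"wx":0,"wy":0,"wz":0,"jaw":-1},
    {"dx":0,"dy":0,"dz":-0.008,"wx":0,"wy":0,"wz":0,"jaw":-1},
    {"dx":0,"dy":0,"dz":-0.01,"wx":0,"wy":0,"wz":0,"jaw":-1},
    {"dx":0,"dy":0,"dz":-0.01,"wx":0,"wy":0,"wz":0,"jaw":-1},
  ],
)

```text
time: 28.1
tcp_pos: [565.8, 251.9, 85.2]
tool_rot: [[0.293, 0.956, -0.001], [0.956, -0.293, 0.002], [0.001, -0.002, -1.0]]
wrist_force: [-8.8, 1.1, 9.1]
gripper_width: 0.252
grasp_force: 30.0
```

```bash
python3 -c "
from st import *
st()"
```

```text
t 28.1 tcp nest [-230.8   -1.4   85.2] F nest [ 1.6 -8.8  9.1] M [ 0.01  1.9  -0.02] yaw -17.06 w 21.9
```

Call:
send_rows(
  steps=[
    {"dx":0,"dy":0,"dz":-0.003,"wx":0,"wy":0,"wz":0,"jaw":-1},
    {"dx":0,"dy":0,"dz":-0.006,"wx":0,"wy":0,"wz":0,"jaw":-1},
    {"dx":0,"dy":0,"dz":-0.006,"wx":0,"wy":0,"wz":0,"jaw":-1},
    {"dx":0,"dy":0,"dz":-0.006,"wx":0,"wy":0,"wz":0,"jaw":-1},
  ],
)

```text
time: 28.43
tcp_pos: [565.9, 252.1, 82.8]
tool_rot: [[0.293, 0.956, -0.001], [0.956, -0.293, 0.002], [0.002, -0.002, -1.0]]
wrist_force: [-9.5, 1.4, 11.9]
gripper_width: 0.249
grasp_force: 30.0
```

```bash
python3 -c "
from st import *
st()"
```

```text
t 28.43 tcp nest [-231.    -1.4   82.8] F nest [ 1.5 -9.5 11.9] M [ 0.01  2.06 -0.02] yaw -17.06 w 21.7
```

Call:
send_rows(
  steps=[
    {"dx":0,"dy":0,"dz":0.004,"wx":0,"wy":0,"wz":0,"jaw":-0.3},
    {"dx":0,"dy":0,"dz":0.008,"wx":0,"wy":0,"wz":0,"jaw":0.2},
    {"dx":0,"dy":0,"dz":0.01,"wx":0,"wy":0,"wz":0,"jaw":0.6},
    {"dx":0,"dy":0,"dz":0.01,"wx":0,"wy":0,"wz":0,"jaw":1},
    {"dx":0,"dy":0,"dz":0.01,"wx":0,"wy":0,"wz":0,"jaw":1},
    {"dx":0,"dy":0,"dz":0.06,"wx":0,"wy":0,"wz":0,"jaw":1},
    {"dx":0,"dy":0,"dz":0.14,"wx":0,"wy":0,"wz":0,"jaw":1},
    {"dx":0,"dy":0,"dz":0.22,"wx":0,"wy":0,"wz":0,"jaw":1},
    {"dx":0,"dy":0,"dz":0.3,"wx":0,"wy":0,"wz":0,"jaw":1},
    {"dx":0,"dy":0,"dz":0.36,"wx":0,"wy":0,"wz":0,"jaw":1},
    {"dx":-0.1,"dy":0.06,"dz":0.36,"wx":0,"wy":0,"wz":0,"jaw":1},
    {"dx":-0.18,"dy":0.12,"dz":0.36,"wx":0,"wy":0,"wz":0,"jaw":1},
    {"dx":-0.26,"dy":0.2,"dz":0.36,"wx":0,"wy":0,"wz":0,"jaw":1},
    {"dx":-0.32,"dy":0.28,"dz":0.36,"wx":0,"wy":0,"wz":0,"jaw":1},
    {"dx":-0.36,"dy":0.36,"dz":0.36,"wx":0,"wy":0,"wz":0,"jaw":1},
    {"dx":-0.36,"dy":0.44,"dz":0.36,"wx":0,"wy":0,"wz":0,"jaw":1},
    {"dx":-0.36,"dy":0.5,"dz":0.36,"wx":0,"wy":0,"wz":0,"jaw":1},
    {"dx":-0.36,"dy":0.5,"dz":0.36,"wx":0,"wy":0,"wz":0,"jaw":1},
  ],
)

```text
time: 29.93
tcp_pos: [384.2, 504.9, 260.6]
tool_rot: [[0.29, 0.957, 0.0], [0.957, -0.29, 0.002], [0.002, -0.001, -1.0]]
wrist_force: [-0.1, 0.2, -0.5]
gripper_width: 0.999
grasp_force: 0.0
```

```bash
python3 - <<'E'
from st import *
st()
t=cams.snapshot("top");s=cams.snapshot("side")
a=N[2];nst=lambda d:np.round([d[0]*np.cos(a)+d[1]*np.sin(a),-d[0]*np.sin(a)+d[1]*np.cos(a)],1)
S=[tuple(np.array(q)+[0,0,12] for q in e) for e in ctop]
for lab,v in(("top",t),("side",s)):
    for nm,m in(("plate",plate[:3]),("cam",S),("cam3",S[:3])):
        try: q,e=edgefit([v],[m],N,rng=3);print(lab,nm,nst(q[:2]-np.array(N[:2])),np.degrees(q[2]-a).round(2),e.round(2))
        except Exception: print(lab,nm,"none")
    for k in("handle_grip","spindle"):print(k,[(np.round(d['conf'],2),np.round(d['position'],1)) for d in cams.spot_point(lab,k)][:2])
    print("expect grip(x,y)",proj(v,T(*N,[[-227,0,z] for z in(104,112,135)])).round(1).tolist())
a=cv2.resize(t["image"][195:265,135:275],(800,400),interpolation=cv2.INTER_CUBIC)[:, :520]
a=cv2.resize(t["image"][195:265,135:265],(520,280),interpolation=cv2.INTER_CUBIC)
b=cv2.resize(s["image"][140:240,225:295],(280,400),interpolation=cv2.INTER_CUBIC)
W=np.zeros((400,800,3),np.uint8);W[:280,:520]=a;W[:,520:]=b;cv2.imwrite("pics/p7.png",W)
E
```

```text
t 29.93 tcp nest [-419.5 -249.2  260.6] F nest [-0.2 -0.1 -0.5] M [-0.07  0.06  0.03] yaw -16.89 w 86.9
top plate [-0.3  0.1] 0.09 0.26
top cam [ 0.9 -0.8] 0.01 0.24
top cam3 [ 1.1 -0.8] -0.28 0.21
handle_grip [(np.float64(0.75), array([206.2, 157.3]))]
spindle [(np.float64(0.53), array([235.7, 233.1]))]
expect grip(x,y) [[157.3, 209.8], [156.4, 209.3], [153.8, 207.8]]
side plate [10.7 -1.3] 1.07 0.82
side cam [ 5.3 -2.3] 0.15 0.82
side cam3 [ 5.9 -2.2] -0.26 0.67
handle_grip [(np.float64(0.58), array([156.2, 274.2]))]
spindle [(np.float64(0.58), array([192.1, 261.6]))]
expect grip(x,y) [[276.0, 155.4], [276.0, 153.3], [276.0, 147.0]]
```

View pics/p7.png

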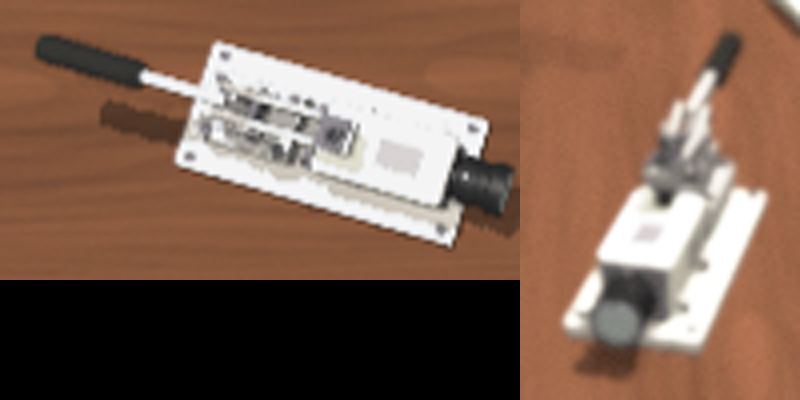

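The handle lies right down (grip measured at z ≈ 104 mm, the locked height), the spindle sits on the camera, and the camera is square in the nest. Handing in.

```bash
python3 -c "
from cell import robot
print(robot.job_done())"
```

```text
the job is handed in; nothing more can be done
None
```

The small white camera is clamped square in the nest with its lens away from the clamp and the handle right down; I pushed it firm (about 14 N) against the posts and pins, though the last image fit reads about 1 mm off each, and I handed the job in after about 30 s without seeing a verdict.

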